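# Lay out the soldering hearth for the next ring

## Task

Lay out the hearth on the grey soldering board, all square to it: the cream brick flat in the middle of the board with its long sides running left to right, the black charcoal block centred on top of the brick the same way round, and the white honeycomb tile standing on its long edge straight behind the brick (the side away from you), leaving a gap of about 25 mm. Stand the third hand on the board at the end of the brick away from the torch, square on, so that its tweezer tips come over the middle of the charcoal, and put the blue quench cup off the board, midway between the board's edge and the pickle pot, in line with the middle of both. Set everything down without dropping it, and leave the flux jar where it is.

Things in the scene. Friction and masses are not known exactly. Their poses are not given: they have to be found in the camera images.
- board: flat grey heat-proof soldering board, fixed, 200 (its x) x 300 (its y) x 8 mm thick; origin at the centre of its underside on the table, so its top is 8 mm above the origin. Its x axis points away from the robot (behind), its y axis to the robot's left; it may be turned by up to 5 degrees
- pickle_pot: white round electric pickle pot with a grey-green glass lid and black knob, fixed, 150 mm across and 140 mm high with black ears; stands off the left or the right end of the board, centred about 410 mm from the board's centre, level with its middle (within 10 mm). Origin at the centre of its foot
- torch_rest: brass gas torch lying in a forked rest on a red base plate 120 x 70 mm, fixed, 95 mm high, with a red and a blue hose off its back; stands on the other side of the board from the pickle pot. Origin at the centre of the plate's underside
- brick_c (a point): loose cream firebrick lying flat, 110 (x) x 65 (y) x 32 mm (z), about 200 g. The point is its centre, 16 mm above its underside; x along its long side
- charcoal_c (a point): loose black charcoal block lying flat, 80 (x) x 50 (y) x 25 mm (z), about 60 g. The point is its centre, 12.5 mm above its underside; x along its long side
- tile_c (a point): loose white ceramic honeycomb tile with rows of small holes, standing on its long edge, 110 long (x) x 25 thick (y) x 75 mm high (z), about 180 g. The point is its centre, 37.5 mm above its underside; x along its length
- third_hand_c (a point): loose third hand, 350 g: round iron foot 56 mm across, thin post, level tweezers with brown grips (12 mm deep) centred 75 mm above the underside, and on top a flat-sided brass knob 26 (x) x 14 (y) x 24 mm high to lift it by. The point is the knob's centre, on the post's axis, 117 mm above the underside. x points along the tweezers to their tips, 105 mm from the axis; their tail is 45 mm long
- cup_c (a point): loose blue straight-sided quench cup, empty, 58 mm across, 60 mm high, 3 mm wall, about 140 g, upright. The point is its centre, 30 mm above its underside
- flux_c (a point): loose amber glass flux jar with a white lid, 44 mm across, 52 mm high, a bystander. The point is its centre, 26 mm above its underside
Things that resemble listed ones, but are neither listed nor needed, are in the scene too. What is shaped like the part that bears third_hand_c but green or orange is not meant.

How it is judged:
By the outcome, as a careful person would: the job done as asked, in the order asked, and still so for the second after the job is handed in, with the robot touching nothing.
It also fails if it takes over 128 s, if anything falls off the work surface, if the arm or the gripper's body presses on something with over 40 N, if the wrist force passes 120 N, or if a joint passes its speed limit or range.

## Robot

A 7-joint arm with a two-finger parallel gripper is mounted at the origin on the work surface. World frame = base frame: x ahead of the robot, y to its left, z up, the work surface at z = 0. Lengths are in m, angles in degrees, forces in N, time in s.
With the tool pointing down it reaches from about 0.4 to 0.875 m from the base axis. Payload 4.4 kg.
Tool frame: the origin (TCP) lies midway between the tips of the shut fingers; the grasp point (between the pads) lies 19 mm behind it; x points along the fingers, y is the direction in which the jaws open and shut, and the axes are right-handed (so a half turn about x gives the same grasp; the last joint's range is limited). The gripper opens to 85 mm and grips with 20 to 120 N. Pads are 22 mm wide; open, the fingers measure 114 mm over their backs; the gripper's body (76 mm by 85 mm) begins 54 mm behind the grasp point. The pads swing forward as they close: fully open they stand 13 mm farther back than shut.
Start: joints at [65.902, 36.005, 2.206, 86.941, -1.547, 57.084, -1.146], TCP at [0.226, -0.61, 0.231] pointing down, gripper open.
Joint ranges: [-175.42, 175.42], [-21.48, 121.26], [-71.46, 75.88], [10.55, 141.38], [-63.04, 243.04], [13.31, 113.54], [-168.57, 168.57]. Speed limits (degrees/s): [147.25, 147.25, 180, 180, 180, 180, 180].

## Interface

Orientations are given as a 3x3 rotation matrix whose columns are the frame's x, y, z axes.
In Python, from bench import env gives the robot as it stands. The module is installed in compiled form; this text tells all that it offers.
- The arm moves only by the tool send_rows, never from a script. Its argument "rows" is text: rows parted by semicolons, each of 4 numbers parted by spaces: the shift along the tool's x, y, z in m, then the turn about the tool's x in rad. In form: tx ty tz spin; .... A call has 1 to 10 rows; each row shifts and turns the pose as measured when the row begins, along the tool's axes as they then stand; what a row does not reach is not made up. A row lasts 1/10 s, in which the tool goes at most 50 mm and 8.59 degrees, less where a joint would pass 70% of its speed; a pose out of reach is approached as far as the arm can. A call with a gripper value outside its range is refused whole. "gripper" is the opening, from -1 (shut) to 1 (fully open), so that 0 is half open, set as the call begins (left out, the last holds). The fingers move at their own pace and stop on an object; the grip force is fixed at half the most. Time passes only in rows, so rows that do not move let the fingers close. It gives the time, the measured TCP pose, the force and the opening at its end, in the units of the state.
- env.get_state(): the state, without advancing time (a new reading comes with each control period).
- env.read_camera(name): name is "scene" or "top" or "wrist"; returns a dict with "color" (420x560x3 uint8, blue, green, red), "K" (3x3 intrinsics, pixels), "eye" and "rotation" of the camera in the world; the wrist camera has in their place "mount" (4x4, takes a point from camera to tool coordinates, whose origin is the TCP and whose axes are the tool frame's). Camera axes: x right, y down, z forward; pixel columns grow to the right and rows downward; lengths in m; the calibration is good to about 2 mm. A picture is of the moment at which its call begins: read the wrist's pose just before it. There is no depth.
- env.close_job(): hands the job in, once; it reports no verdict.
The state is a dict: "time_s": time; "q": joint angles; "qd": joint speeds; "joint_efforts": joint torques, N m; "eef_pos": TCP position; "eef_rot": TCP orientation; "ft_force": force on the tool from outside, world axes, zero at the start; "torque": the same for the moment, N m; "gripper_width": finger opening in m.
Only numpy, scipy, OpenCV 4.12 (cv2) and the standard library are available. Lean on these libraries where they do the work, as an engineer would, in place of code of your own. Each camera call takes 0.05 s, during which the arm holds its last target.

## Working session

There is one attempt and no reset: what is moved stays moved. The work goes in short steps, Python scripts to look and compute and a tool call to move; the robot and the scene stay as the last step left them, time stands still between calls to the robot, and variables do not carry over. Pictures are saved under pics/ and viewed, and the job is handed in when it is done.

Besides the shell and the picture viewer there is one more tool, called after "Request:" by a JSON object that holds its "op" and its "data". send_rows: Moves the arm, as the interface text tells. Its arguments: {"type":"object","properties":{"rows":{"type":"string"},"gripper":{"type":"number"}},"required":["rows"]}

```bash
mkdir -p pics
cat > h.py <<'E'
from bench import env
import numpy as np, cv2
def cam(n):
    c=env.read_camera(n); return c
def ray(c,u,v):
    K=np.array(c["K"]);R=np.array(c["rotation"]);d=R@np.linalg.solve(K,[u,v,1.0]);return np.array(c["eye"]),d
def onz(c,u,v,z):
    e,d=ray(c,u,v);return e+d*(z-e[2])/d[2]
def proj(c,p):
    K=np.array(c["K"]);R=np.array(c["rotation"]);q=K@(R.T@(np.array(p)-c["eye"]));return q[:2]/q[2]
def wcam():
    s=env.get_state();c=env.read_camera("wrist")
    T=np.eye(4);T[:3,:3]=s["eef_rot"];T[:3,3]=s["eef_pos"]
    M=T@np.array(c["mount"]);c["eye"]=M[:3,3];c["rotation"]=M[:3,:3];return c
E
python3 - <<'E'
from h import *
import pickle
s=env.get_state();print(s)
for n in("scene","top"):
    c=cam(n);cv2.imwrite(f"pics/{n}0.png",c["color"]);pickle.dump(c,open(n+"0.pkl","wb"));print(n,c["K"],c["eye"],c["rotation"])
c=wcam();cv2.imwrite("pics/w0.png",c["color"]);print(c["mount"])
E
```

```text
{'time_s': 0.0, 'q': array([65.90129294, 36.05796163,  2.2029215 , 86.99855947, -1.54689556,
       57.08503275, -1.14573408]), 'qd': array([-0.01041685,  0.03355232,  0.08028553, -0.01499205,  0.00764491,
        0.10670898,  0.12429338]), 'joint_efforts': array([-3.03784700e-04, -5.63411415e+01,  1.22629479e+00, -1.93449408e+01,
        1.11411506e-02,  1.04032375e-02,  1.58858211e-05]), 'eef_pos': array([ 0.22560714, -0.60889171,  0.23038573]), 'eef_rot': array([[-7.07319150e-04,  3.47401905e-01, -9.37716064e-01],
       [ 1.81975012e-03, -9.37714299e-01, -3.47402624e-01],
       [-9.99998094e-01, -1.95213344e-03,  3.10786241e-05]]), 'ft_force': array([ 0.78115496, -0.20587831, -0.30712694]), 'torque': array([0.01482781, 0.07221288, 0.01388342]), 'gripper_width': 0.08519095592397746}
scene [[445.17280931   0.         280.56387416]
 [  0.         445.17280931 214.19316507]
 [  0.           0.           1.        ]] [1.15454278 0.82905902 0.87852999] [[-0.76748988  0.38115869 -0.51543897]
 [ 0.6409074   0.43861745 -0.62996225]
 [-0.01403505 -0.8138383  -0.58092188]]
top [[399.50224463   0.         275.93411148]
 [  0.         399.50224463 208.55565232]
 [  0.           0.           1.        ]] [0.37428019 0.0122619  1.15005453] [[-3.08968526e-03 -9.95398901e-01  9.57678511e-02]
 [-9.99995188e-01  3.10209943e-03 -1.92551918e-05]
 [-2.77914800e-04 -9.57674498e-02 -9.95403696e-01]]
[[-9.80497223e-05 -3.20922727e-01  9.47105376e-01 -1.41980766e-01]
 [ 9.99999868e-01  4.46895093e-04  2.54954208e-04 -2.05688988e-05]
 [-5.05077345e-04  9.47105276e-01  3.20922641e-01 -8.29572163e-02]
 [ 0.00000000e+00  0.00000000e+00  0.00000000e+00  1.00000000e+00]]
```

View pics/top0.png

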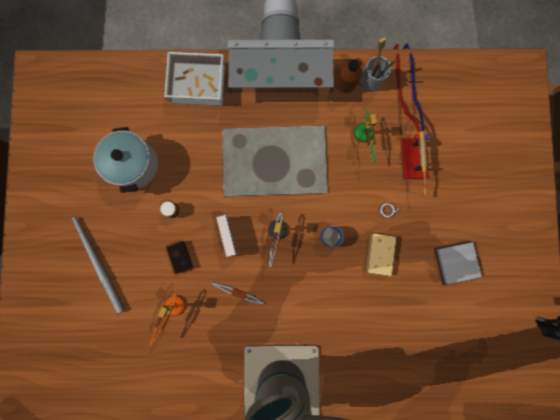

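View pics/scene0.png

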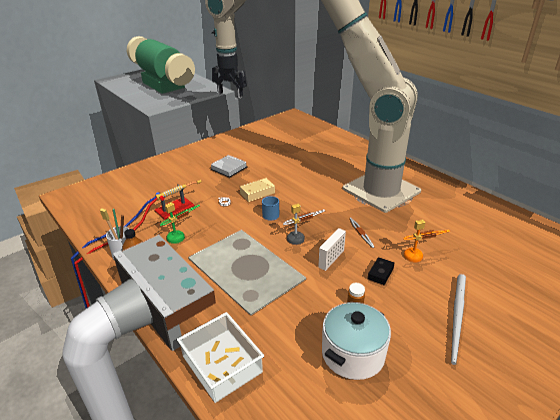

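Run:
```python
import cv2
a=cv2.imread("pics/top0.png")
cv2.imwrite("pics/t1.png",cv2.resize(a[110:310,140:410],None,fx=2.9,fy=2.9,interpolation=cv2.INTER_CUBIC))
a=cv2.imread("pics/scene0.png")
cv2.imwrite("pics/s1.png",cv2.resize(a[150:320,180:450],None,fx=2.9,fy=2.9,interpolation=cv2.INTER_CUBIC))
```

```text
(no output)
```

View pics/t1.png

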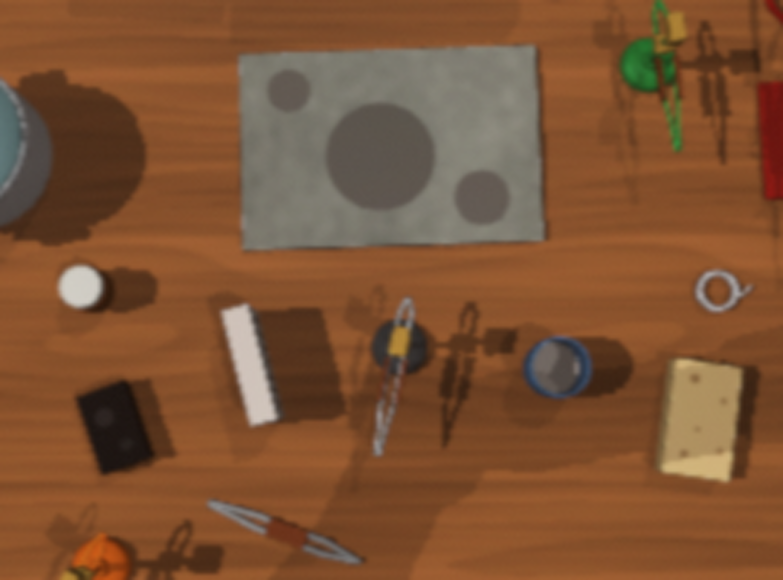

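View pics/s1.png

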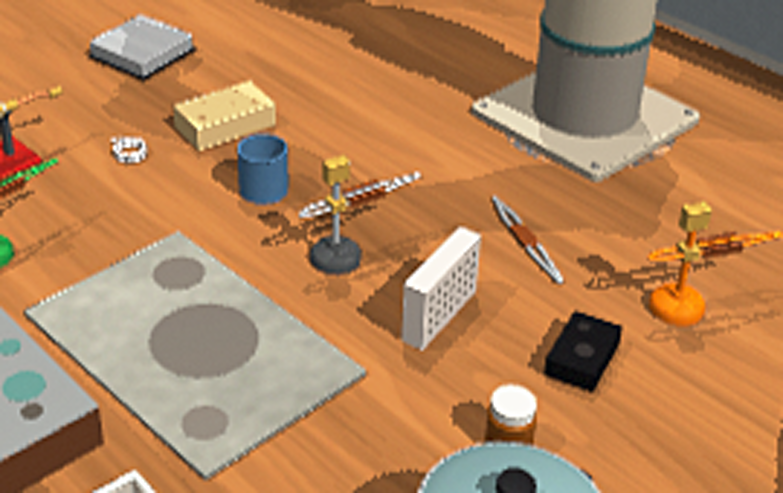

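```bash
cat >> h.py <<'E'
def rect_pts(c,mask,z):
    cs,_=cv2.findContours(mask,cv2.RETR_EXTERNAL,cv2.CHAIN_APPROX_NONE)
    k=max(cs,key=cv2.contourArea)[:,0,:].astype(float)
    w=np.array([onz(c,u,v,z)[:2] for u,v in k])
    r=cv2.minAreaRect((w*1000).astype(np.float32)); return r
E
python3 - <<'E'
from h import *
import pickle
c=pickle.load(open("top0.pkl","rb"));im=c["color"];hsv=cv2.cvtColor(im,cv2.COLOR_BGR2HSV)
for n,(u,v),z in [("board",(275,160),.008),("brick",(385,250),.032),("char",(179,257),.025),("tile",(226,236),.075),("cup",(333,237),.06),("knob",(278,228),.117),("flux",(168,209),.052),("hood",(280,60),.05),("pan",(459,263),.0),("pot",(110,158),.1),("torch",(413,155),.01),("tip",(270.5,265.5),.075),("tail",(280.5,213.5),.075)]:
    print(n,hsv[int(v),int(u)],onz(c,u,v,z).round(4))
for p in [(222.8,128.8),(325.5,125.8),(327.8,193),(224,195.6)]: print(onz(c,*p,.008).round(4))
for p in [(229,87),(333,86),(229,41),(333,41)]: print('hood',onz(c,*p,.0).round(3),onz(c,*p,.1).round(3))
s=pickle.load(open("scene0.pkl","rb"))
# hood heights by two views: near-top corner, scene px
for (pt,ps) in [((229,41),(117,248)),((333,41),(181,220)),((229,87),(156,335))]:
    e1,d1=ray(c,*pt);e2,d2=ray(s,*ps);A=np.c_[d1,-d2];t=np.linalg.lstsq(A,e2-e1,rcond=None)[0];print((e1+d1*t[0]).round(3),(e2+d2*t[1]).round(3))
E
```

```text
board [17 44 93] [0.6259 0.0145 0.008 ]
brick [ 19 116 174] [ 0.365 -0.291  0.032]
char [ 8 94 30] [0.3473 0.2838 0.025 ]
tile [ 13  26 207] [0.4041 0.1466 0.075 ]
cup [12 41 80] [ 0.4009 -0.1429  0.06  ]
knob [ 19 172 178] [0.4231 0.0071 0.117 ]
flux [ 22  14 207] [0.4796 0.3103 0.052 ]
hood [ 60   5 113] [ 9.082e-01 -7.000e-04  5.000e-02]
pan [165   4 119] [ 0.3272 -0.5098  0.    ]
pot [ 90  46 138] [0.6125 0.4554 0.1   ]
torch [  1 218 137] [ 0.639  -0.3863  0.01  ]
tip [  8  15 139] [0.3252 0.0272 0.075 ]
tail [  8  27 141] [ 0.4643 -0.      0.075 ]
[0.7193 0.1671 0.008 ]
[ 0.7273 -0.1337  0.008 ]
[ 0.5287 -0.1374  0.008 ]
[0.5221 0.1617 0.008 ]
hood [0.849 0.151 0.   ] [0.808 0.139 0.1  ]
hood [ 0.851 -0.159  0.   ] [ 0.81  -0.144  0.1  ]
hood [0.993 0.152 0.   ] [0.939 0.14  0.1  ]
hood [ 0.992 -0.161  0.   ] [ 0.938 -0.146  0.1  ]
[0.863 0.123 0.242] [0.966 0.061 0.29 ]
[ 0.85  -0.121  0.264] [ 0.769 -0.044  0.209]
[ 0.852  0.152 -0.006] [0.943 0.09  0.025]
```

Run:
```python
import cv2
a=cv2.imread("pics/scene0.png")
cv2.imwrite("pics/s2.png",cv2.resize(a[200:410,60:330],None,fx=2.9,fy=2.8,interpolation=cv2.INTER_CUBIC))
```

```text
(no output)
```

View pics/s2.png

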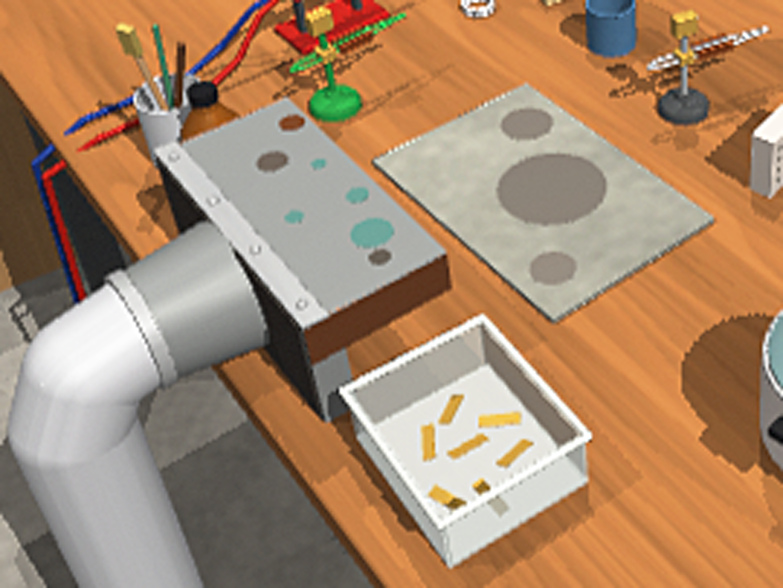

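Run:
```python
from h import *
import pickle
c=pickle.load(open("top0.pkl","rb"));s=pickle.load(open("scene0.pkl","rb"))
for (pt,ps) in [((229,87),(213.8,290.5)),((333,86),(160,235)),((229,41),(168,317))]:
    e1,d1=ray(c,*pt);e2,d2=ray(s,*ps);A=np.c_[d1,-d2];t=np.linalg.lstsq(A,e2-e1,rcond=None)[0];print((e1+d1*t[0]).round(3),(e2+d2*t[1]).round(3))
```

```text
[0.801 0.137 0.117] [0.799 0.138 0.116]
[ 0.801 -0.141  0.121] [ 0.797 -0.138  0.119]
[0.928 0.138 0.12 ] [0.922 0.142 0.117]
```

```bash
cat >> h.py <<'E'
def plan(p,az):
    """az: target azimuth (deg) of tool y axis"""
    s=env.get_state();R=np.array(s["eef_rot"]);e=np.array(s["eef_pos"])
    cur=np.degrees(np.arctan2(R[1,1],R[0,1]));d=(az-cur+180)%360-180
    a=np.radians(az);y=np.array([np.cos(a),np.sin(a),0]);x=np.array([0,0,-1.]);z=np.cross(x,y)
    t=np.array(p)-e
    print("t=%.2f"%s["time_s"],"pos",e.round(4),"az %.2f"%cur,"w %.4f"%s["gripper_width"],"F",s["ft_force"].round(1),"xaxis",R[:,0].round(4))
    print(" spin %.4f rad; then tool shift (target axes) tx %.4f ty %.4f tz %.4f"%(-np.radians(d),t@x,t@y,t@z), "in current axes",(R.T@t).round(4))
E
python3 - <<'E'
from h import *
plan([.6,.11,.4],1.4)
E
```

```text
t=0.15 pos [ 0.2257 -0.6091  0.2306] az -69.67 w 0.0853 F [-0.5 -0.2 -0.2] xaxis [-5.0e-04  1.4e-03 -1.0e+00]
 spin -1.2404 rad; then tool shift (target axes) tx -0.1694 ty 0.3918 tz -0.7097 in current axes [-0.1686 -0.5445 -0.6008]
```

Request:
{"op": "send_rows", "data": {"rows": "-0.019 0 0 -0.138; -0.019 0 0 -0.138; -0.019 0 0 -0.138; -0.019 0 0 -0.138; -0.019 0 0 -0.138; -0.019 0 0 -0.138; -0.019 0 0 -0.138; -0.019 0 0 -0.138; -0.019 0 0 -0.138", "gripper": 1}}

```text
time_s: 1.05
eef_pos: [0.2244, -0.6061, 0.4005]
eef_rot: [[-0.008, 0.997, 0.076], [0.016, 0.076, -0.997], [-1.0, -0.007, -0.016]]
ft_force: [-0.6, 0.0, -0.7]
gripper_width: 0.0858
```

Request:
{"op": "send_rows", "data": {"rows": "0 0.023 -0.042 0; 0 0.023 -0.042 0; 0 0.023 -0.042 0; 0 0.023 -0.042 0; 0 0.023 -0.042 0; 0 0.023 -0.042 0; 0 0.023 -0.042 0; 0 0.023 -0.042 0; 0 0.023 -0.042 0; 0 0.023 -0.042 0"}}

```text
time_s: 2.05
eef_pos: [0.4241, -0.1628, 0.403]
eef_rot: [[-0.009, 0.998, 0.062], [0.009, 0.062, -0.998], [-1.0, -0.008, -0.009]]
ft_force: [1.0, -0.4, -0.7]
gripper_width: 0.0857
```

Run:
```python
from h import *
plan([.6,.11,.4],1.4)
```

```text
t=2.05 pos [ 0.4241 -0.1628  0.403 ] az 3.55 w 0.0857 F [ 1.  -0.4 -0.7] xaxis [-0.0085  0.0087 -0.9999]
 spin 0.0375 rad; then tool shift (target axes) tx 0.0030 ty 0.1825 tz -0.2684 in current axes [ 0.0039  0.1924 -0.2613]
```

Request:
{"op": "send_rows", "data": {"rows": "0 0.026 -0.038 0.006; 0 0.026 -0.038 0.006; 0 0.026 -0.038 0.006; 0 0.026 -0.038 0.006; 0 0.026 -0.038 0.006; 0 0.026 -0.038 0.006; 0 0.026 -0.038 0.001; 0 0 0 0; 0 0 0 0"}}

```text
time_s: 2.95
eef_pos: [0.5984, 0.13, 0.4007]
eef_rot: [[-0.012, 0.999, 0.031], [0.009, 0.031, -0.999], [-1.0, -0.012, -0.01]]
ft_force: [0.6, -0.2, -0.1]
gripper_width: 0.0853
```

Run:
```python
from h import *
import pickle
plan([.6,.11,.4],1.4)
c=wcam();print(c["K"][0]);cv2.imwrite("pics/w1.png",c["color"]);pickle.dump(c,open("w1.pkl","wb"))
```

```text
t=2.95 pos [0.5984 0.13   0.4007] az 1.80 w 0.0853 F [ 0.6 -0.2 -0.1] xaxis [-0.0124  0.0094 -0.9999]
 spin 0.0069 rad; then tool shift (target axes) tx 0.0007 ty 0.0011 tz 0.0200 in current axes [0.0005 0.001  0.0201]
[289.31974109   0.         277.07428515]
```

View pics/w1.png

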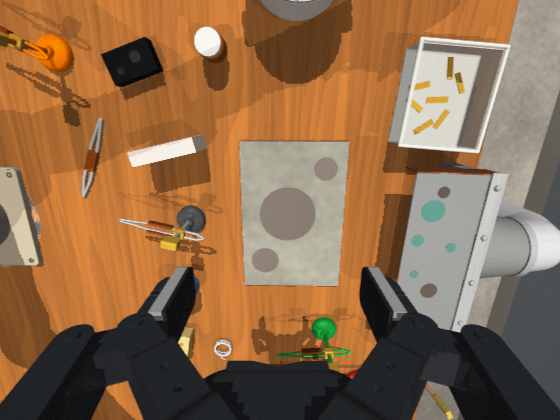

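```bash
cat >> h.py <<'E'
def seg(c,uv,z,win=None,tol=None,mask=None,show=None):
    """contour of blob containing uv -> minAreaRect in world mm"""
    im=c["color"]
    if mask is None:
        hsv=cv2.cvtColor(im,cv2.COLOR_BGR2HSV); mask=tol(hsv).astype(np.uint8)*255
    mask=cv2.morphologyEx(mask,cv2.MORPH_CLOSE,np.ones((3,3),np.uint8))
    n,l=cv2.connectedComponents(mask); m=(l==l[int(uv[1]),int(uv[0])]).astype(np.uint8)*255
    S=4; m=cv2.resize(cv2.GaussianBlur(m,(0,0),.7),None,fx=S,fy=S,interpolation=cv2.INTER_LINEAR); m=(m>127).astype(np.uint8)*255
    cs,_=cv2.findContours(m,cv2.RETR_EXTERNAL,cv2.CHAIN_APPROX_NONE)
    k=max(cs,key=cv2.contourArea)[:,0,:].astype(float); k=(k+.5)/S-.5
    w=np.array([onz(c,u,v,z)[:2] for u,v in k])*1000
    r=cv2.minAreaRect(w.astype(np.float32)); return r,k,w
def rectfit(w):
    """fit 4 lines to contour pts: returns centre, long-axis az, sizes (trimmed)"""
    (cx,cy),(a,b),th=cv2.minAreaRect(w.astype(np.float32))
    th=np.radians(th)
    if b>a: a,b=b,a; th+=np.pi/2
    ux=np.array([np.cos(th),np.sin(th)]);uy=np.array([-ux[1],ux[0]])
    q=np.c_[(w-[cx,cy])@ux,(w-[cx,cy])@uy]
    out={}
    for nm,i,sg,h,o in (("+l",0,1,a/2,b/2),("-l",0,-1,a/2,b/2),("+s",1,1,b/2,a/2),("-s",1,-1,b/2,a/2)):
        sel=q[(abs(q[:,i]-sg*h)<.12*min(a,b))&(abs(q[:,1-i])<.75*o)]
        vx,vy,x0,y0=cv2.fitLine(sel.astype(np.float32),cv2.DIST_HUBER,0,.01,.01).ravel()
        d=np.array([vx,vy]); 
        if d[1-i]<0:d=-d
        off=(x0*d[1-i]-y0*d[i]) if i==0 else (y0*d[1-i]-x0*d[i])
        ang=np.degrees(np.arctan2(d[1],d[0]))-(90 if i==0 else 0)
        out[nm]=(off,ang)
    A=np.degrees(th)
    c=np.array([cx,cy])+ux*(out["+l"][0]+out["-l"][0])/2+uy*(out["+s"][0]+out["-s"][0])/2
    return c,A,{k:(round(float(v[0]),2),round(float(v[1]),2)) for k,v in out.items()}
E
python3 - <<'E'
from h import *
import pickle
for f,uv in(("w1",(250,150)),("top0",(275,140))):
    c=pickle.load(open(f+".pkl","rb"))
    r,k,w=seg(c,uv,.008,tol=lambda h:(h[...,1]<95)&(h[...,2]>60)&(h[...,2]<190))
    print(f,r); print(rectfit(w))
E
```

```text
w1 ((627.2901000976562, 18.8101806640625), (200.75592041015625, 300.9294738769531), 1.663429856300354)
(array([627.35019027,  19.214981  ]), np.float64(91.66342985630035), {'+l': (150.11, 0.22), '-l': (-149.31, -0.78), '+s': (99.19, 0.04), '-s': (-99.34, -0.09)})
top0 ((625.2933349609375, 16.751327514648438), (202.26565551757812, 302.83038330078125), 1.6057381629943848)
(array([625.28846962,  16.82319511]), np.float64(91.60573816299438), {'+l': (149.95, -1.05), '-l': (-149.8, -0.35), '+s': (99.78, 0.07), '-s': (-99.77, 0.07)})
```

Run:
```python
from h import *
import pickle
c=pickle.load(open("top0.pkl","rb"));hsv=cv2.cvtColor(c["color"],cv2.COLOR_BGR2HSV)
print("brick rows",[tuple(hsv[r,382]) for r in range(232,282,4)])
def go(n,uv,z,tol):
    r,k,w=seg(c,uv,z,tol=tol);print(n,np.round(r[0],1),np.round(r[1],1),round(r[2],1),"px",k.min(0),k.max(0));
go("brick",(385,250),.032,lambda h:(h[...,2]>125)&(h[...,1]<160)&(h[...,0]>14))
go("char",(179,257),.025,lambda h:(h[...,2]<45))
go("tile",(226,236),.075,lambda h:(h[...,2]>150)&(h[...,1]<60))
go("knob",(278,227),.117+.012,lambda h:(h[...,2]>130)&(h[...,1]>140)&(h[...,0]>15))
go("cup",(341,240),.06,lambda h:(h[...,0]>95)&(h[...,0]<125)&(h[...,1]>60))
```

```text
brick rows [(np.uint8(12), np.uint8(174), np.uint8(123)), (np.uint8(19), np.uint8(112), np.uint8(178)), (np.uint8(18), np.uint8(116), np.uint8(172)), (np.uint8(19), np.uint8(115), np.uint8(175)), (np.uint8(18), np.uint8(114), np.uint8(175)), (np.uint8(19), np.uint8(114), np.uint8(174)), (np.uint8(19), np.uint8(116), np.uint8(174)), (np.uint8(19), np.uint8(116), np.uint8(174)), (np.uint8(18), np.uint8(115), np.uint8(175)), (np.uint8(19), np.uint8(105), np.uint8(207)), (np.uint8(20), np.uint8(105), np.uint8(208)), (np.uint8(12), np.uint8(172), np.uint8(129)), (np.uint8(12), np.uint8(174), np.uint8(129))]
brick [ 353.5 -280.6] [ 71.  114.3] 81.6 px [366.625 232.625] [395.375 275.375]
char [347.5 281.9] [78.3 50.6] 19.7 px [167.625 241.625] [191.875 271.875]
tile [405.9 148.3] [111.   26.2] 14.6 px [216.625 214.625] [234.375 255.375]
knob [424.9   8.9] [15.  23.7] 80.4 px [273.875 222.625] [280.375 231.875]
cup [ 403.5 -160.6] [46.2 16.4] 1.6 px [336.125 227.625] [342.375 244.625]
```

Run:
```python
from h import *
import pickle
c=pickle.load(open("top0.pkl","rb"))
r,k,w=seg(c,(385,250),.032,tol=lambda h:(h[...,2]>140)&(h[...,2]<193)&(h[...,1]<140)&(h[...,0]>14));print(rectfit(w))
plan([.42,-.29,.25],-98)
```

```text
(array([ 352.17083128, -280.32237913]), np.float64(171.39543914794922), {'+l': (56.68, 7.83), '-l': (-54.23, -1.26), '+s': (31.11, 0.61), '-s': (-32.92, 0.16)})
t=3.00 pos [0.5981 0.1304 0.4007] az 1.81 w 0.0857 F [0.7 1.4 0.1] xaxis [-0.0125  0.0104 -0.9999]
 spin 1.7420 rad; then tool shift (target axes) tx 0.1507 ty 0.4411 tz 0.1179 in current axes [ 0.1485 -0.1894  0.4162]
```

Request:
{"op": "send_rows", "data": {"rows": "0.015 -0.019 0.0416 0; 0.015 -0.019 0.0416 0; 0.015 -0.019 0.0416 0; 0.015 -0.019 0.0416 0; 0.015 -0.019 0.0416 0; 0.015 -0.019 0.0416 0; 0.015 -0.019 0.0416 0; 0.015 -0.019 0.0416 0; 0.015 -0.019 0.0416 0; 0.015 -0.019 0.0416 0"}}

```text
time_s: 4.0
eef_pos: [0.4075, -0.2998, 0.2505]
eef_rot: [[-0.006, 1.0, 0.021], [0.004, 0.021, -1.0], [-1.0, -0.006, -0.004]]
ft_force: [-0.1, -0.6, -0.1]
gripper_width: 0.0853
```

Request:
{"op": "send_rows", "data": {"rows": "0 0 0 0.145; 0 0 0 0.145; 0 0 0 0.145; 0 0 0 0.145; 0 0 0 0.145; 0 0 0 0.145; 0 0 0 0.145; 0 0 0 0.145; 0 0 0 0.145; 0 0 0 0.145"}}

```text
time_s: 5.0
eef_pos: [0.3811, -0.3198, 0.2521]
eef_rot: [[-0.014, 0.087, -0.996], [-0.002, -0.996, -0.087], [-1.0, 0.001, 0.014]]
ft_force: [0.3, 0.1, 0.5]
gripper_width: 0.0853
```

Run:
```python
from h import *
plan([.42,-.29,.25],-98)
```

```text
t=5.00 pos [ 0.3811 -0.3198  0.2521] az -84.99 w 0.0853 F [0.3 0.1 0.5] xaxis [-0.014  -0.0021 -0.9999]
 spin 0.2270 rad; then tool shift (target axes) tx 0.0021 ty -0.0349 tz -0.0344 in current axes [ 0.0015 -0.0263 -0.0414]
```

Request:
{"op": "send_rows", "data": {"rows": "0 0 0 0.114; 0 0 0 0.113; 0.001 -0.017 -0.018 0; 0.001 -0.017 -0.018 0; 0 0 0 0; 0 0 0 0"}}

```text
time_s: 5.6
eef_pos: [0.4126, -0.2976, 0.2527]
eef_rot: [[-0.014, -0.172, -0.985], [-0.006, -0.985, 0.172], [-1.0, 0.008, 0.012]]
ft_force: [-0.2, -0.2, -0.6]
gripper_width: 0.0849
```

Run:
```python
from h import *
import pickle
plan([.42,-.29,.25],-98)
c=wcam();cv2.imwrite("pics/w2.png",c["color"]);pickle.dump(c,open("w2.pkl","wb"))
```

```text
t=5.60 pos [ 0.4126 -0.2976  0.2527] az -99.90 w 0.0849 F [-0.2 -0.2 -0.6] xaxis [-0.0136 -0.0058 -0.9999]
 spin -0.0331 rad; then tool shift (target axes) tx 0.0027 ty -0.0085 tz -0.0063 in current axes [ 0.0025 -0.0087 -0.006 ]
```

View pics/w2.png

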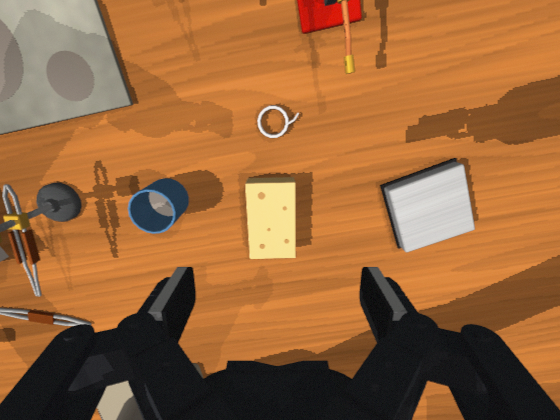

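Run:
```python
from h import *
import pickle
c=pickle.load(open("w2.pkl","rb"))
hsv=cv2.cvtColor(c["color"],cv2.COLOR_BGR2HSV);print([tuple(map(int,hsv[r,275])) for r in range(174,264,6)])
r,k,w=seg(c,(272,225),.032,tol=lambda h:(h[...,2]>200)&(h[...,1]<140)&(h[...,0]>14));print(r,rectfit(w))
```

```text
[(13, 177, 101), (20, 125, 110), (24, 100, 250), (23, 101, 250), (23, 102, 250), (23, 102, 249), (24, 101, 249), (23, 102, 249), (23, 102, 249), (23, 100, 249), (23, 102, 249), (24, 101, 249), (23, 104, 248), (24, 103, 248), (16, 151, 205)]
((354.96417236328125, -280.8428649902344), (65.64092254638672, 109.85777282714844), 81.39156341552734) (array([ 355.1420599 , -280.54923839]), np.float64(171.39156341552734), {'+l': (54.18, 1.06), '-l': (-54.44, -1.38), '+s': (31.51, -0.12), '-s': (-32.15, 0.04)})
```

Run:
```python
from h import *
plan([.354,-.2805,.07],-98.6)
```

```text
t=5.65 pos [ 0.4128 -0.2975  0.2527] az -99.91 w 0.0854 F [-0.3  0.6 -0.2] xaxis [-0.0132 -0.0057 -0.9999]
 spin -0.0228 rad; then tool shift (target axes) tx 0.1827 ty -0.0080 tz 0.0606 in current axes [ 0.1834 -0.0081  0.0586]
```

Request:
{"op": "send_rows", "data": {"rows": "0.031 -0.0015 0.011 -0.005; 0.031 -0.0015 0.011 -0.005; 0.031 -0.0015 0.011 -0.005; 0.031 -0.0015 0.011 -0.005; 0.028 -0.0015 0.008 -0.003; 0.015 0 0.004 0; 0 0 0 0; 0 0 0 0"}}

```text
time_s: 6.45
eef_pos: [0.3482, -0.2908, 0.0851]
eef_rot: [[-0.009, -0.166, -0.986], [-0.013, -0.986, 0.166], [-1.0, 0.014, 0.006]]
ft_force: [1.0, -0.2, -0.3]
gripper_width: 0.0855
```

Run:
```python
from h import *
plan([.354,-.2805,.07],-98.6)
```

```text
t=6.45 pos [ 0.3482 -0.2908  0.0851] az -99.54 w 0.0855 F [ 1.  -0.2 -0.3] xaxis [-0.0087 -0.0132 -0.9999]
 spin -0.0164 rad; then tool shift (target axes) tx 0.0151 ty -0.0111 tz -0.0042 in current axes [ 0.0149 -0.0114 -0.0041]
```

Request:
{"op": "send_rows", "data": {"rows": "0.007 -0.006 -0.002 -0.008; 0.007 -0.006 -0.002 -0.008; 0 0 0 0; 0 0 0 0"}}

```text
time_s: 6.85
eef_pos: [0.3569, -0.2807, 0.0724]
eef_rot: [[-0.003, -0.149, -0.989], [-0.017, -0.989, 0.149], [-1.0, 0.017, 0.0]]
ft_force: [-0.1, 0.3, -0.2]
gripper_width: 0.0855
```

Run:
```python
from h import *
plan([.354,-.2805,.004],-98.6)
```

```text
t=6.85 pos [ 0.3569 -0.2807  0.0724] az -98.57 w 0.0855 F [-0.1  0.3 -0.2] xaxis [-0.003  -0.0168 -0.9999]
 spin 0.0006 rad; then tool shift (target axes) tx 0.0684 ty 0.0002 tz 0.0028 in current axes [ 0.0684 -0.0009  0.0028]
```

Request:
{"op": "send_rows", "data": {"rows": "0.018 0 0.001 0; 0.018 0 0.001 0; 0.015 0 0.001 0; 0.010 0 0 0; 0.004 0 0 0; 0 0 0 0; 0 0 0 0"}}

```text
time_s: 7.55
eef_pos: [0.3557, -0.2829, 0.0149]
eef_rot: [[-0.003, -0.148, -0.989], [-0.021, -0.989, 0.148], [-1.0, 0.021, -0.0]]
ft_force: [-0.0, -0.2, 0.2]
gripper_width: 0.0854
```

Run:
```python
from h import *
plan([.354,-.2805,.005],-98.6)
```

```text
t=7.55 pos [ 0.3557 -0.2829  0.0149] az -98.49 w 0.0854 F [-0.  -0.2  0.2] xaxis [-0.0031 -0.0208 -0.9998]
 spin 0.0020 rad; then tool shift (target axes) tx 0.0099 ty -0.0021 tz 0.0021 in current axes [ 0.0099 -0.0023  0.002 ]
```

Request:
{"op": "send_rows", "data": {"rows": "0.005 -0.001 0.001 0.001; 0.005 -0.001 0.001 0.001; 0 0 0 0; 0 0 0 0"}}

```text
time_s: 7.95
eef_pos: [0.3553, -0.2819, 0.0065]
eef_rot: [[-0.001, -0.149, -0.989], [-0.024, -0.988, 0.149], [-1.0, 0.024, -0.003]]
ft_force: [0.5, 0.4, -0.9]
gripper_width: 0.0852
```

Request:
{"op": "send_rows", "data": {"rows": "0 0 0 0; 0 0 0 0; 0 0 0 0; 0 0 0 0; 0 0 0 0", "gripper": -1}}

```text
time_s: 8.45
eef_pos: [0.3559, -0.2823, 0.008]
eef_rot: [[-0.0, -0.149, -0.989], [-0.026, -0.988, 0.149], [-1.0, 0.026, -0.004]]
ft_force: [-0.2, 0.1, -1.6]
gripper_width: 0.0638
```

Request:
{"op": "send_rows", "data": {"rows": "-0.01 0 0 0; -0.02 0 0 0; -0.03 0 0 0; -0.03 0 0 0; -0.03 0 0 0; 0 0 0 0; 0 0 0 0"}}

```text
time_s: 9.15
eef_pos: [0.3539, -0.278, 0.1301]
eef_rot: [[-0.006, -0.149, -0.989], [-0.023, -0.989, 0.149], [-1.0, 0.023, 0.003]]
ft_force: [-0.2, 0.3, -2.3]
gripper_width: 0.0637
```

Run:
```python
from h import *
plan([.626,.018,.1],1.65)
c=wcam();cv2.imwrite("pics/w3.png",c["color"])
```

```text
t=9.15 pos [ 0.3539 -0.278   0.1301] az -98.54 w 0.0637 F [-0.2  0.3 -2.3] xaxis [-0.006  -0.0227 -0.9997]
 spin -1.7487 rad; then tool shift (target axes) tx 0.0301 ty 0.2805 tz -0.2880 in current axes [ 0.0217 -0.3337 -0.2252]
```

View pics/w3.png

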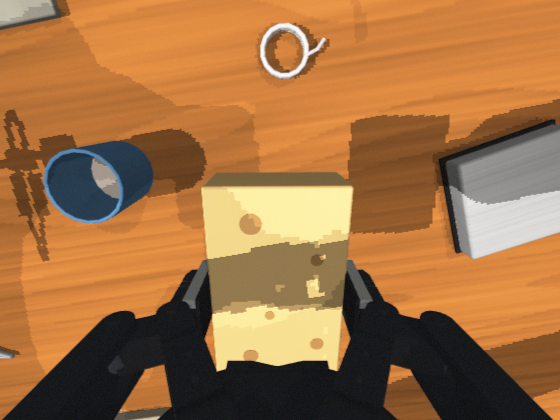

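Request:
{"op": "send_rows", "data": {"rows": "0 -0.037 -0.025 0; 0 -0.037 -0.025 0; 0 -0.037 -0.025 0; 0 -0.037 -0.025 0; 0 -0.037 -0.025 0; 0 -0.037 -0.025 0; 0 -0.037 -0.025 0; 0 -0.037 -0.025 0; 0 -0.03 -0.02 0"}}

```text
time_s: 10.1
eef_pos: [0.6181, 0.0127, 0.1005]
eef_rot: [[-0.037, -0.162, -0.986], [-0.027, -0.986, 0.163], [-0.999, 0.032, 0.032]]
ft_force: [0.5, 0.1, -1.6]
gripper_width: 0.0636
```

Request:
{"op": "send_rows", "data": {"rows": "0 0 0 -0.14; 0 0 0 -0.14; 0 0 0 -0.14; 0 0 0 -0.14; 0 0 0 -0.14; 0 0 0 -0.14; 0 0 0 -0.14; 0 0 0 -0.14; 0 0 0 -0.14; 0 0 0 -0.14"}}

```text
time_s: 11.1
eef_pos: [0.6105, 0.0228, 0.0756]
eef_rot: [[-0.064, 0.965, -0.255], [-0.031, -0.257, -0.966], [-0.997, -0.054, 0.047]]
ft_force: [-0.1, 0.6, -2.9]
gripper_width: 0.0636
```

Run:
```python
from h import *
plan([.626,.018,.1],1.65)
```

```text
t=11.10 pos [0.6105 0.0228 0.0756] az -14.94 w 0.0636 F [-0.1  0.6 -2.9] xaxis [-0.0643 -0.0311 -0.9974]
 spin -0.2895 rad; then tool shift (target axes) tx -0.0244 ty 0.0154 tz 0.0053 in current axes [-0.0252  0.0149  0.0018]
```

Request:
{"op": "send_rows", "data": {"rows": "0 0 0 0; 0 0 0 0; 0 0 0 0"}}

```text
time_s: 11.4
eef_pos: [0.6077, 0.0226, 0.0701]
eef_rot: [[-0.072, 0.963, -0.258], [-0.032, -0.261, -0.965], [-0.997, -0.061, 0.05]]
ft_force: [-0.4, 0.1, -2.9]
gripper_width: 0.0636
```

Request:
{"op": "send_rows", "data": {"rows": "-0.01 0 0 0; -0.01 0 0 0; -0.01 0 0 0"}}

```text
time_s: 11.7
eef_pos: [0.609, 0.0236, 0.1007]
eef_rot: [[-0.075, 0.963, -0.26], [-0.033, -0.263, -0.964], [-0.997, -0.063, 0.052]]
ft_force: [0.3, -0.2, -1.7]
gripper_width: 0.0634
```

Run:
```python
from h import *
plan([.626,.018,.055],1.65)
```

```text
t=11.70 pos [0.609  0.0236 0.1007] az -15.30 w 0.0634 F [ 0.3 -0.2 -1.7] xaxis [-0.0748 -0.0335 -0.9966]
 spin -0.2959 rad; then tool shift (target axes) tx 0.0457 ty 0.0169 tz 0.0060 in current axes [ 0.0444  0.0208 -0.0014]
```

Request:
{"op": "send_rows", "data": {"rows": "0.018 0.0208 -0.0014 -0.149; 0.018 0 0 -0.149"}}

```text
time_s: 11.9
eef_pos: [0.6319, 0.0194, 0.0703]
eef_rot: [[-0.063, 0.997, 0.037], [-0.033, 0.035, -0.999], [-0.997, -0.064, 0.031]]
ft_force: [-1.0, -0.2, -2.6]
gripper_width: 0.0638
```

Run:
```python
from h import *
c=cam("top")
plan([.626,.018,.02],1.65)
c=cam("top")
plan([.626,.018,.02],1.65)
cv2.imwrite("pics/t3.png",c["color"])
```

```text
t=11.95 pos [0.6289 0.0198 0.0675] az 2.39 w 0.0636 F [-0.4 -0.4 -4.2] xaxis [-0.0683 -0.0329 -0.9971]
 spin 0.0129 rad; then tool shift (target axes) tx 0.0475 ty -0.0030 tz 0.0018 in current axes [0.0476 0.0003 0.0003]
t=12.00 pos [0.6278 0.0203 0.0681] az 1.83 w 0.0640 F [-1.1 -0.7 -2.5] xaxis [-0.0702 -0.0323 -0.997 ]
 spin 0.0032 rad; then tool shift (target axes) tx 0.0481 ty -0.0019 tz 0.0023 in current axes [0.0482 0.0015 0.0008]
```

Request:
{"op": "send_rows", "data": {"rows": "0.03 0.002 0.001 0.002; 0.014 0 0 0"}}

```text
time_s: 12.2
eef_pos: [0.629, 0.019, 0.0275]
eef_rot: [[-0.065, 0.998, 0.024], [-0.031, 0.022, -0.999], [-0.997, -0.065, 0.029]]
ft_force: [-0.8, -0.6, -3.4]
gripper_width: 0.0638
```

Run:
```python
from h import *
c=cam("top")
plan([.626,.018,.016],1.65)
c=cam("top")
plan([.626,.018,.016],1.65)
```

```text
t=12.25 pos [0.6288 0.0195 0.0267] az 1.32 w 0.0635 F [ 0.6  0.4 -3.3] xaxis [-0.0651 -0.0301 -0.9974]
 spin -0.0057 rad; then tool shift (target axes) tx 0.0107 ty -0.0029 tz 0.0014 in current axes [ 0.0109 -0.0022  0.0011]
t=12.30 pos [0.6292 0.0199 0.028 ] az 1.39 w 0.0637 F [ 0.2 -0.2 -2.9] xaxis [-0.0644 -0.0298 -0.9975]
 spin -0.0045 rad; then tool shift (target axes) tx 0.0120 ty -0.0033 tz 0.0018 in current axes [ 0.0122 -0.0025  0.0015]
```

Request:
{"op": "send_rows", "data": {"rows": "0.006 -0.002 0.001 0; 0.006 0 0 -0.003; 0.004 0 0 0"}}

```text
time_s: 12.6
eef_pos: [0.6278, 0.0188, 0.0179]
eef_rot: [[-0.06, 0.998, 0.026], [-0.031, 0.025, -0.999], [-0.998, -0.061, 0.03]]
ft_force: [-9.9, -5.8, 31.4]
gripper_width: 0.0638
```

Run:
```python
from h import *
c=cam("top")
plan([.626,.018,.016],1.65)
```

```text
t=12.65 pos [0.6278 0.0189 0.0182] az 1.42 w 0.0635 F [-5.8 -3.8 14.5] xaxis [-0.0597 -0.0315 -0.9977]
 spin -0.0040 rad; then tool shift (target axes) tx 0.0022 ty -0.0018 tz 0.0008 in current axes [ 0.0023 -0.0017  0.0007]
```

Request:
{"op": "send_rows", "data": {"rows": "0.003 -0.001 0.001 0; 0.003 0 0 -0.003"}}

```text
time_s: 12.85
eef_pos: [0.6278, 0.0188, 0.0181]
eef_rot: [[-0.055, 0.998, 0.029], [-0.031, 0.027, -0.999], [-0.998, -0.056, 0.03]]
ft_force: [-6.6, -4.6, 13.9]
gripper_width: 0.0636
```

Request:
{"op": "send_rows", "data": {"rows": "0.003 0 0 0; 0.003 0 0 0"}}

```text
time_s: 13.05
eef_pos: [0.6278, 0.0188, 0.018]
eef_rot: [[-0.053, 0.998, 0.028], [-0.033, 0.026, -0.999], [-0.998, -0.054, 0.032]]
ft_force: [-5.9, -3.4, 13.9]
gripper_width: 0.0638
```

Run:
```python
from h import *
plan([.626,.018,.016],1.65)
```

```text
t=13.05 pos [0.6278 0.0188 0.018 ] az 1.52 w 0.0638 F [-5.9 -3.4 13.9] xaxis [-0.0529 -0.0331 -0.9981]
 spin -0.0023 rad; then tool shift (target axes) tx 0.0020 ty -0.0018 tz 0.0007 in current axes [ 0.0022 -0.0017  0.0007]
```

Request:
{"op": "send_rows", "data": {"rows": "0.006 0 0 0; 0.006 0 0 0; 0.006 0 0 0; 0.006 0 0 0; 0.006 0 0 0; 0.006 0 0 0"}}

```text
time_s: 13.65
eef_pos: [0.628, 0.0186, 0.0169]
eef_rot: [[-0.04, 0.999, 0.025], [-0.047, 0.024, -0.999], [-0.998, -0.041, 0.046]]
ft_force: [-12.7, -5.3, 32.5]
gripper_width: 0.0632
```

Request:
{"op": "send_rows", "data": {"rows": "0.006 0 0 0; 0.006 0 0 0; 0.006 0 0 0; 0.006 0 0 0; 0.006 0 0 0; 0.006 0 0 0; 0.006 0 0 0; 0.006 0 0 0; 0.006 0 0 0; 0.006 0 0 0"}}

```text
time_s: 14.65
eef_pos: [0.6282, 0.0182, 0.0158]
eef_rot: [[-0.018, 1.0, 0.02], [-0.07, 0.019, -0.997], [-0.997, -0.019, 0.07]]
ft_force: [-13.4, -4.7, 32.0]
gripper_width: 0.0636
```

Run:
```python
from h import *
import pickle
plan([.626,.018,.016],1.65)
c=wcam();cv2.imwrite("pics/w4.png",c["color"]);pickle.dump(c,open("w4.pkl","wb"))
c=cam("scene");cv2.imwrite("pics/s4.png",c["color"][170:330,160:360].repeat(4,0).repeat(4,1)[:600,:800])
```

```text
t=14.65 pos [0.6282 0.0182 0.0158] az 1.10 w 0.0636 F [-13.4  -4.7  32. ] xaxis [-0.018  -0.0704 -0.9974]
 spin -0.0097 rad; then tool shift (target axes) tx -0.0002 ty -0.0022 tz 0.0002 in current axes [-0.0001 -0.0022  0.0002]
```

View pics/s4.png

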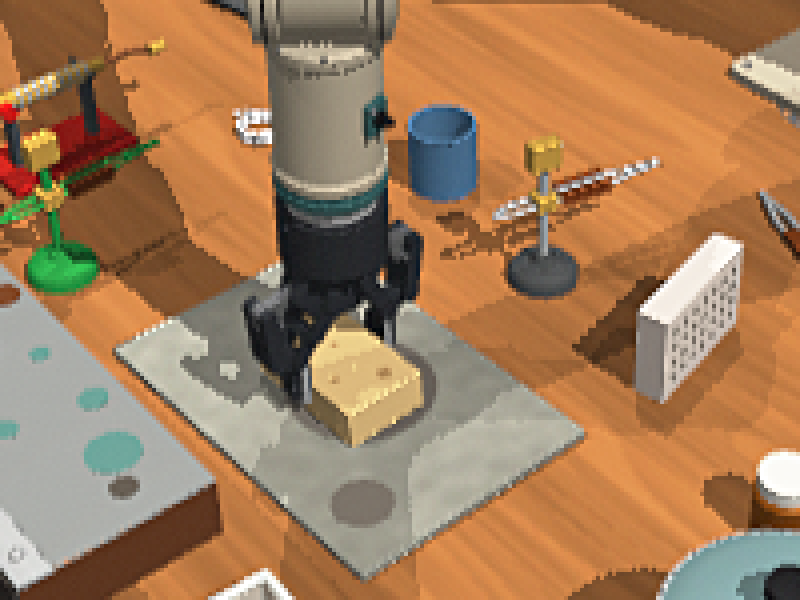

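View pics/w4.png

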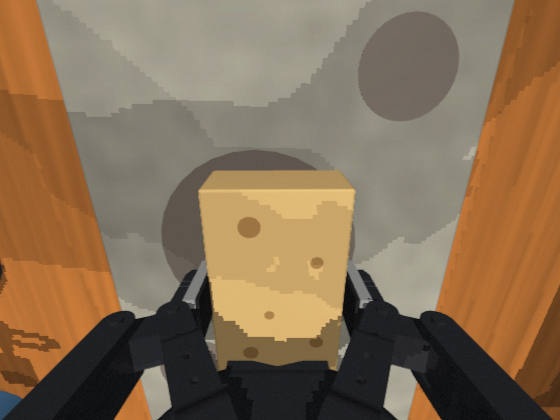

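Run:
```python
from h import *
import pickle
print(env.get_state()["torque"])
c=pickle.load(open("w4.pkl","rb"));im=c["color"]
cv2.imwrite("pics/w4c.png",cv2.resize(im[150:290,180:380],None,fx=4,fy=4,interpolation=cv2.INTER_CUBIC))
```

```text
[-0.53695925  2.05796124 -0.02211309]
```

View pics/w4c.png

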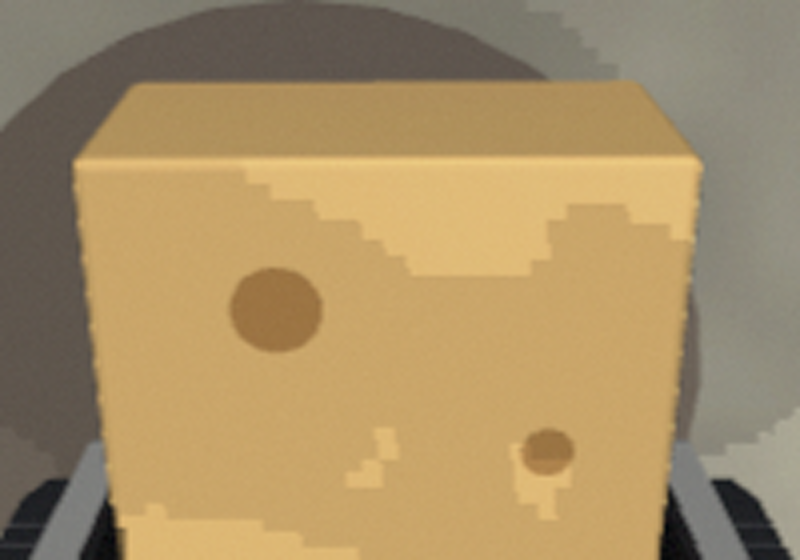

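Run:
```python
from h import *
import pickle
from scipy.optimize import brentq
c=pickle.load(open("w4.pkl","rb"))
for a,b in [((213.6,170.8),(339.6,170.4)),((198.9,190.3),(355.2,190.3))]:
    f=lambda z:np.linalg.norm(onz(c,*a,z)-onz(c,*b,z))-.065
    z=brentq(f,-.05,.1);print(z,onz(c,*a,z),onz(c,*b,z))
```

```text
0.006128106088658998 [0.59434413 0.07111251 0.00612811] [0.65931877 0.07292811 0.00612811]
0.03749282537766241 [0.59514391 0.07116114 0.03749283] [0.66012181 0.07285603 0.03749283]
```

Request:
{"op": "send_rows", "data": {"rows": "0 0 0 0; 0 0 0 0; 0 0 0 0", "gripper": 1}}

```text
time_s: 15.05
eef_pos: [0.6306, 0.0192, 0.0206]
eef_rot: [[-0.011, 1.0, 0.02], [-0.07, 0.019, -0.997], [-0.997, -0.012, 0.07]]
ft_force: [-0.5, -0.3, 0.8]
gripper_width: 0.0853
```

Request:
{"op": "send_rows", "data": {"rows": "-0.02 0 0 0; -0.04 0 0 0; -0.04 0 0 0; -0.04 0 0 0"}}

```text
time_s: 15.45
eef_pos: [0.6288, 0.0286, 0.1608]
eef_rot: [[-0.023, 1.0, 0.021], [-0.07, 0.019, -0.997], [-0.997, -0.024, 0.069]]
ft_force: [0.3, -0.3, -0.2]
gripper_width: 0.0852
```

Request:
{"op": "send_rows", "data": {"rows": "0 0 0 0; 0 0 0 0; 0 0 0 0; 0 0 0 0; 0 0 0 0; 0 0 0 0"}}

```text
time_s: 16.05
eef_pos: [0.6309, 0.0313, 0.167]
eef_rot: [[-0.015, 1.0, 0.022], [-0.067, 0.021, -0.998], [-0.998, -0.017, 0.066]]
ft_force: [-0.3, 0.1, -0.1]
gripper_width: 0.0856
```

Run:
```python
from h import *
import pickle
plan([.39,.34,.20],1.65)
c=wcam();cv2.imwrite("pics/w5.png",c["color"]);pickle.dump(c,open("w5.pkl","wb"))
```

```text
t=16.05 pos [0.6309 0.0313 0.167 ] az 1.18 w 0.0856 F [-0.3  0.1 -0.1] xaxis [-0.0155 -0.0667 -0.9977]
 spin -0.0082 rad; then tool shift (target axes) tx -0.0330 ty -0.2319 tz -0.3155 in current axes [-0.0498 -0.235  -0.311 ]
```

View pics/w5.png

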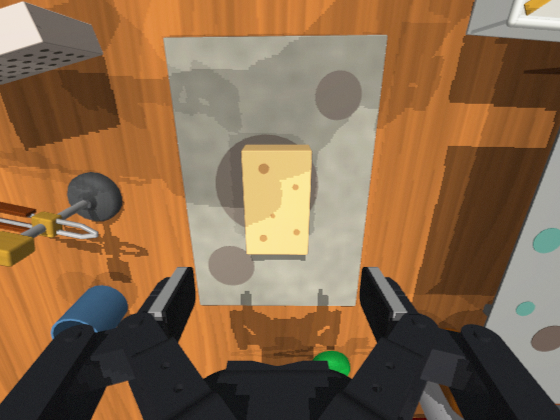

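Run:
```python
from h import *
import pickle
c=pickle.load(open("w5.pkl","rb"));hsv=cv2.cvtColor(c["color"],cv2.COLOR_BGR2HSV)
print([tuple(map(int,hsv[r,275])) for r in range(140,262,8)])
m=((hsv[...,1]<125)&(hsv[...,2]>30)).astype(np.uint8)*255; m[:, :150]=0;m[:,400:]=0
cs,_=cv2.findContours(m[:300],cv2.RETR_EXTERNAL,cv2.CHAIN_APPROX_NONE)
k=max(cs,key=cv2.contourArea)[:,0,:]
# board edges by rows
def line(pts,z):
    w=np.array([onz(c,u,v,z)[:2]*1000 for u,v in pts],np.float32);return cv2.fitLine(w,cv2.DIST_HUBER,0,.01,.01).ravel()
mm=hsv[...,1]<125
L=[(np.argmax(mm[r,150:260])+149.5,r) for r in range(60,250,5)]
Rr=[(400-np.argmax(mm[r,400:300:-1])+.5,r) for r in range(60,250,5)]
T=[(x,np.argmax(mm[20:80,x])+19.5) for x in range(185,375,5)]
for n,p in(("near",L),("far",Rr),("left",T)):
    l=line(p,.008);print(n,l[2:],np.degrees(np.arctan2(l[1],l[0])))
mb=((hsv[...,0]>16)&(hsv[...,1]>75)&(hsv[...,2]>150))
r,k,w=seg(c,(277,200),.040,mask=mb.astype(np.uint8)*255);print(r,k.min(0),k.max(0));print(rectfit(w))
```

```text
[(14, 48, 102), (19, 121, 190), (21, 114, 233), (21, 116, 234), (21, 114, 233), (21, 116, 234), (20, 113, 234), (21, 115, 233), (21, 115, 233), (24, 94, 251), (24, 97, 251), (24, 97, 251), (24, 98, 251), (24, 97, 251), (24, 99, 251), (25, 31, 196)]
near [526.6859    58.088245] -88.32314
far [725.7612    62.994907] -88.27759
left [634.68896 168.37537] 1.6969529
((628.5809936523438, 20.929058074951172), (65.7627944946289, 114.41020965576172), 1.373435139656067) [240.625 144.625] [311.375 254.375]
(array([628.60574729,  21.03988411]), np.float64(91.37343513965607), {'+l': (57.21, 0.0), '-l': (-56.98, 0.41), '+s': (32.31, 0.04), '-s': (-32.37, -0.03)})
```

```bash
cat >> h.py <<'E'
def tob(p,a=1.69):
    a=np.radians(a);return np.array([p[0]*np.cos(a)+p[1]*np.sin(a),-p[0]*np.sin(a)+p[1]*np.cos(a)])
def fromb(p,a=1.69):
    a=np.radians(a);return np.array([p[0]*np.cos(a)-p[1]*np.sin(a),p[0]*np.sin(a)+p[1]*np.cos(a)])
E
python3 - <<'E'
from h import *
import pickle
c=pickle.load(open("w5.pkl","rb"));hsv=cv2.cvtColor(c["color"],cv2.COLOR_BGR2HSV)
mb=((hsv[...,0]>16)&(hsv[...,1]>75)&(hsv[...,2]>212))
r,k,w=seg(c,(277,200),.040,mask=mb.astype(np.uint8)*255);print(r);f=rectfit(w);print(f,tob(f[0]))
c=pickle.load(open("w1.pkl","rb"));r,k,w=seg(c,(133,57),.025,tol=lambda h:(h[...,2]<62));print(r,k.min(0),k.max(0),rectfit(w))
E
```

```text
((628.6492309570312, 18.872989654541016), (65.36397552490234, 109.5581283569336), 1.389469027519226)
(array([628.88424928,  19.4113251 ]), np.float64(91.38946902751923), {'+l': (54.78, 0.0), '-l': (-53.71, 0.39), '+s': (31.48, -0.37), '-s': (-31.97, 0.46)}) [629.18317354   0.85596096]
((354.0325927734375, 284.9023132324219), (85.5337142944336, 54.83406066894531), 20.11708641052246) [101.625  37.125] [162.375  86.375] (array([353.94828866, 285.11751035]), np.float64(20.11708641052246), {'+l': (42.21, 0.48), '-l': (-42.22, -0.05), '+s': (27.1, -0.02), '-s': (-26.64, -0.18)})
```

Request:
{"op": "send_rows", "data": {"rows": "-0.007 -0.03 -0.038 0; -0.007 -0.03 -0.038 0; -0.007 -0.03 -0.038 0; -0.007 -0.03 -0.038 0; -0.006 -0.03 -0.038 0; -0.005 -0.03 -0.038 0; -0.005 -0.03 -0.038 0; -0.005 -0.02 -0.03 0; 0 0 0 0"}}

```text
time_s: 17.0
eef_pos: [0.3896, 0.3336, 0.1971]
eef_rot: [[-0.021, 1.0, 0.013], [-0.064, 0.011, -0.998], [-0.998, -0.022, 0.064]]
ft_force: [0.4, -0.1, 0.3]
gripper_width: 0.0851
```

Run:
```python
from h import *
import pickle
plan([.352,.284,.1],110)
c=wcam();cv2.imwrite("pics/w6.png",c["color"]);pickle.dump(c,open("w6.pkl","wb"))
c=cam("top");cv2.imwrite("pics/top6.png",c["color"]);pickle.dump(c,open("top6.pkl","wb"))
```

```text
t=17.00 pos [0.3896 0.3336 0.1971] az 0.65 w 0.0851 F [ 0.4 -0.1  0.3] xaxis [-0.0213 -0.0642 -0.9977]
 spin -1.9085 rad; then tool shift (target axes) tx 0.0971 ty -0.0338 tz -0.0523 in current axes [ 0.1008 -0.036   0.0429]
```

View pics/w6.png

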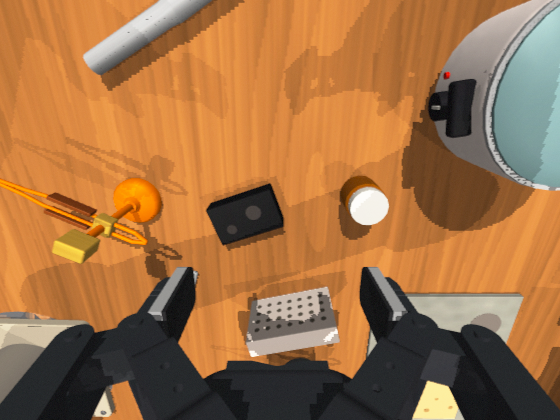

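Run:
```python
from h import *
import pickle
c=pickle.load(open("w6.pkl","rb"));g=cv2.cvtColor(c["color"],cv2.COLOR_BGR2GRAY)
cv2.imwrite("pics/w6c.png",cv2.convertScaleAbs(cv2.resize(c["color"][170:260,190:300],None,fx=6,fy=6,interpolation=cv2.INTER_CUBIC),alpha=2.5))
print("orange knob",onz(c,77,245,.12),"foot",onz(c,137,200,.01))
hsv=cv2.cvtColor(c["color"],cv2.COLOR_BGR2HSV)
for z in(0.025,):
    r,k,w=seg(c,(245,214),z,tol=lambda h:h[...,2]<60);print(r,k.min(0),k.max(0),rectfit(w))
```

```text
orange knob [0.21764271 0.30183007 0.12      ] foot [0.21730714 0.30197637 0.01      ]
((349.5817565917969, 290.81964111328125), (81.71666717529297, 55.32905578613281), 20.08942413330078) [206.625 183.875] [282.375 243.875] (array([349.34921383, 290.9895075 ]), np.float64(20.08942413330078), {'+l': (40.19, -0.02), '-l': (-40.51, -0.15), '+s': (27.42, 0.04), '-s': (-26.94, -0.01)})
```

View pics/w6c.png

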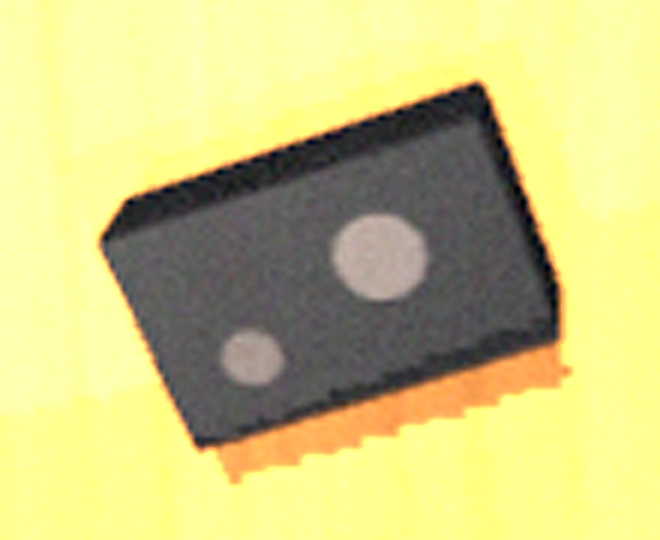

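Run:
```python
from h import *
import pickle
c=pickle.load(open("w6.pkl","rb"))
P=[onz(c,190+x/6-.4,170+y/6-.4,.025)[:2]*1000 for x,y in((104,243),(482,120),(550,328),(200,442))]
P=np.array(P);print(P.round(1),P.mean(0));print([np.linalg.norm(P[i]-P[i-1]).round(1) for i in range(4)])
for a,b in((0,1),(3,2)):d=P[b]-P[a];print(np.degrees(np.arctan2(d[1],d[0])))
t=pickle.load(open("top6.pkl","rb"));r,k,w=seg(t,(179,257),.02,tol=lambda h:(h[...,2]<45));print(r)
```

```text
[[305.2 296.8]
 [378.3 323.2]
 [391.7 280.6]
 [321.3 253.5]] [349.1131748  288.52682942]
[np.float64(46.1), np.float64(77.6), np.float64(44.7), np.float64(75.5)]
19.852058376146225
21.004797831366407
((510.50311279296875, 1.76605224609375), (1674.91748046875, 1201.0609130859375), 89.81259155273438)
```

Request:
{"op": "send_rows", "data": {"rows": "0 0 0 -0.147; 0 0 0 -0.147; 0 0 0 -0.147; 0 0 0 -0.147; 0 0 0 -0.147; 0 0 0 -0.147; 0 0 0 -0.147; 0 0 0 -0.147; 0 0 0 -0.147; 0 0 0 -0.147"}}

```text
time_s: 18.1
eef_pos: [0.4073, 0.3069, 0.1884]
eef_rot: [[-0.025, 0.069, 0.997], [-0.089, 0.993, -0.071], [-0.996, -0.091, -0.019]]
ft_force: [-0.3, -0.8, -0.3]
gripper_width: 0.0853
```

Run:
```python
from h import *
plan([.3495,.287,.08],110.2)
```

```text
t=18.10 pos [0.4073 0.3069 0.1884] az 86.02 w 0.0853 F [-0.3 -0.8 -0.3] xaxis [-0.0251 -0.089  -0.9957]
 spin -0.4220 rad; then tool shift (target axes) tx 0.1084 ty 0.0012 tz -0.0611 in current axes [ 0.1112 -0.014  -0.0542]
```

Request:
{"op": "send_rows", "data": {"rows": "0.02 -0.007 -0.02 -0.141; 0.02 0 -0.02 -0.141; 0.02 0 -0.02 -0.141; 0 0 0 0"}}

```text
time_s: 18.5
eef_pos: [0.3507, 0.2818, 0.127]
eef_rot: [[-0.026, -0.349, 0.937], [-0.094, 0.934, 0.345], [-0.995, -0.079, -0.057]]
ft_force: [0.6, -1.1, -0.4]
gripper_width: 0.0855
```

Run:
```python
from h import *
plan([.3495,.287,.06],110.2)
```

```text
t=18.50 pos [0.3507 0.2818 0.127 ] az 110.48 w 0.0855 F [ 0.6 -1.1 -0.4] xaxis [-0.0258 -0.0941 -0.9952]
 spin 0.0049 rad; then tool shift (target axes) tx 0.0670 ty 0.0053 tz 0.0007 in current axes [0.0662 0.0106 0.0045]
```

Request:
{"op": "send_rows", "data": {"rows": "0.03 0.004 0.002 0; 0.03 0.004 0.001 0; 0.025 0.003 0.001 0; 0.02 0 0 0; 0.01 0 0 0; 0 0 0 0"}}

```text
time_s: 19.1
eef_pos: [0.3601, 0.278, 0.0071]
eef_rot: [[-0.019, -0.319, 0.948], [-0.096, 0.944, 0.316], [-0.995, -0.085, -0.049]]
ft_force: [-0.1, -0.1, -0.5]
gripper_width: 0.0853
```

Run:
```python
from h import *
plan([.3495,.287,.0],110.2)
```

```text
t=19.10 pos [0.3601 0.278  0.0071] az 108.66 w 0.0853 F [-0.1 -0.1 -0.5] xaxis [-0.0191 -0.096  -0.9952]
 spin -0.0269 rad; then tool shift (target axes) tx 0.0071 ty 0.0121 tz -0.0069 in current axes [ 0.0064  0.0125 -0.0069]
```

Request:
{"op": "send_rows", "data": {"rows": "0.004 0.006 -0.004 -0.014; 0.005 0.006 -0.004 -0.014; 0.005 0 0 0; 0.005 0 0 0"}}

```text
time_s: 19.5
eef_pos: [0.3503, 0.2873, -0.0098]
eef_rot: [[-0.013, -0.344, 0.939], [-0.092, 0.936, 0.341], [-0.996, -0.082, -0.044]]
ft_force: [1.8, -15.2, 66.7]
gripper_width: 0.0849
```

Run:
```python
from h import *
import pickle
plan([.3495,.287,.0],110.2)
c=wcam();cv2.imwrite("pics/w7.png",c["color"]);pickle.dump(c,open("w7.pkl","wb"))
```

```text
t=19.50 pos [ 0.3503  0.2873 -0.0098] az 110.17 w 0.0849 F [  1.8 -15.2  66.7] xaxis [-0.0134 -0.0923 -0.9956]
 spin -0.0005 rad; then tool shift (target axes) tx -0.0098 ty 0.0000 tz -0.0008 in current axes [-0.0097 -0.0008 -0.0013]
```

View pics/w7.png

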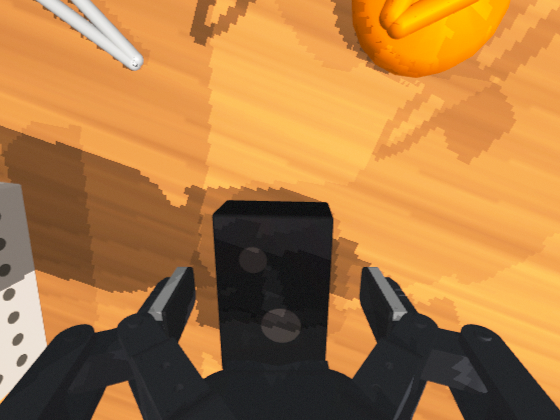

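Request:
{"op": "send_rows", "data": {"rows": "0.001 0 0 0; 0.001 0 0 0"}}

```text
time_s: 19.75
eef_pos: [0.3505, 0.2871, -0.0091]
eef_rot: [[-0.009, -0.345, 0.938], [-0.093, 0.935, 0.343], [-0.996, -0.084, -0.041]]
ft_force: [-0.4, -1.7, 8.2]
gripper_width: 0.0851
```

Request:
{"op": "send_rows", "data": {"rows": "0.003 0 0 0; 0.003 0 0 0; 0.003 0 0 0"}}

```text
time_s: 20.05
eef_pos: [0.3508, 0.2873, -0.0093]
eef_rot: [[0.001, -0.349, 0.937], [-0.092, 0.933, 0.348], [-0.996, -0.086, -0.031]]
ft_force: [-1.7, -8.4, 32.5]
gripper_width: 0.0853
```

Request:
{"op": "send_rows", "data": {"rows": "0.002 -0.002 0 0; 0.002 -0.002 0 0; 0.002 -0.002 0 0; 0.002 -0.002 0 0"}}

```text
time_s: 20.45
eef_pos: [0.3513, 0.2874, -0.0099]
eef_rot: [[0.005, -0.357, 0.934], [-0.075, 0.931, 0.356], [-0.997, -0.071, -0.022]]
ft_force: [-2.9, -1.2, 15.5]
gripper_width: 0.0856
```

Run:
```python
from h import *
plan([.3495,.287,.0],110.2)
s=env.get_state();print(s["q"].round(2),s["torque"])
```

```text
t=20.45 pos [ 0.3513  0.2874 -0.0099] az 110.96 w 0.0856 F [-2.9 -1.2 15.5] xaxis [ 0.0046 -0.0746 -0.9972]
 spin 0.0133 rad; then tool shift (target axes) tx -0.0099 ty 0.0002 tz -0.0018 in current axes [-0.0098 -0.0005 -0.002 ]
[ -9.7   61.68 -57.49 123.    76.89  52.92  -7.84] [ 0.3200156   0.68389103 -0.00116349]
```

Request:
{"op": "send_rows", "data": {"rows": "0.002 -0.003 0 0.002; 0.002 -0.003 0 0.002; 0.002 -0.003 0 0.002; 0.002 -0.003 0 0.002; 0.002 -0.003 0 0.002; 0.002 -0.003 0 0.002; 0.002 -0.003 0 0.002; 0.002 -0.003 0 0.002"}}

```text
time_s: 21.25
eef_pos: [0.3514, 0.288, -0.0121]
eef_rot: [[0.002, -0.361, 0.933], [-0.026, 0.932, 0.361], [-1.0, -0.025, -0.008]]
ft_force: [-2.9, 0.6, 13.6]
gripper_width: 0.0858
```

Request:
{"op": "send_rows", "data": {"rows": "0.002 -0.003 0 0.003; 0.002 -0.003 0 0.003; 0.002 -0.003 0 0.003; 0.002 -0.003 0 0.003"}}

```text
time_s: 21.65
eef_pos: [0.3513, 0.2883, -0.0131]
eef_rot: [[0.0, -0.359, 0.933], [-0.002, 0.933, 0.359], [-1.0, -0.002, -0.0]]
ft_force: [-2.0, 0.6, 14.3]
gripper_width: 0.0857
```

Request:
{"op": "send_rows", "data": {"rows": "-0.012 0 0 0.01; -0.008 0 0 0; 0 0 0 0"}}

```text
time_s: 21.95
eef_pos: [0.3512, 0.289, 0.0081]
eef_rot: [[0.001, -0.351, 0.936], [-0.0, 0.936, 0.351], [-1.0, -0.001, 0.001]]
ft_force: [-0.7, -0.5, 1.1]
gripper_width: 0.0853
```

Run:
```python
from h import *
plan([.3495,.287,.003],110.2)
s=env.get_state();print(s["q"].round(2),s["torque"])
```

```text
t=21.95 pos [0.3512 0.289  0.0081] az 110.55 w 0.0853 F [-0.7 -0.5  1.1] xaxis [ 1.3e-03 -3.0e-04 -1.0e+00]
 spin 0.0061 rad; then tool shift (target axes) tx 0.0051 ty -0.0013 tz -0.0023 in current axes [ 0.0051 -0.0013 -0.0023]
[ -6.14  59.82 -59.63 125.18  78.03  49.75  -8.02] [0.01392957 0.00337039 0.00972011]
```

Run:
```python
from h import *
import pickle
c=pickle.load(open("w7.pkl","rb"))
a=onz(c,214,216,.025);b=onz(c,332.5,216,.025);print(a,b,np.linalg.norm(a-b));m=(a+b)/2
# far end is at -l (tool -z): centre = m + 40mm along long axis az ~20
for az in(20,21):
  t=np.radians(az);print(m[:2]+.04*np.array([np.cos(t),np.sin(t)]))
d=b-a;print(np.degrees(np.arctan2(d[1],d[0])))
```

```text
[0.31973672 0.2516825  0.025     ] [0.3021104  0.29605049 0.025     ] 0.04774102231810575
[0.34851127 0.2875473 ]
[0.34826678 0.28820121]
111.66671555774822
```

Request:
{"op": "send_rows", "data": {"rows": "0.003 -0.001 -0.0025 0; 0.002 0 0 0"}}

```text
time_s: 22.15
eef_pos: [0.3496, 0.2868, 0.0026]
eef_rot: [[0.002, -0.351, 0.937], [-0.001, 0.937, 0.351], [-1.0, -0.002, 0.002]]
ft_force: [-0.0, 0.3, 0.2]
gripper_width: 0.0857
```

Request:
{"op": "send_rows", "data": {"rows": "0 0 0 0; 0 0 0 0; 0 0 0 0; 0 0 0 0; 0 0 0 0; 0 0 0 0", "gripper": -1}}

```text
time_s: 22.75
eef_pos: [0.3491, 0.2861, 0.0016]
eef_rot: [[0.001, -0.351, 0.936], [-0.003, 0.936, 0.351], [-1.0, -0.003, 0.0]]
ft_force: [0.7, -0.8, 2.1]
gripper_width: 0.0491
```

Run:
```python
from h import *
plan([.3495,.287,.1],110.2)
s=env.get_state();print(s["q"].round(2),s["torque"])
```

```text
t=22.75 pos [0.3491 0.2861 0.0016] az 110.54 w 0.0491 F [ 0.7 -0.8  2.1] xaxis [ 0.0011 -0.0026 -1.    ]
 spin 0.0059 rad; then tool shift (target axes) tx -0.0984 ty 0.0007 tz 0.0007 in current axes [-0.0984  0.0004  0.0007]
[ -6.37  60.39 -59.06 125.67  79.28  49.52  -9.15] [-0.03723234  0.03681415  0.03898373]
```

Request:
{"op": "send_rows", "data": {"rows": "-0.02 0 0 0; -0.045 0 0 0; -0.045 0 0 0; -0.01 0 0 0"}}

```text
time_s: 23.15
eef_pos: [0.3472, 0.2856, 0.1226]
eef_rot: [[-0.006, -0.352, 0.936], [-0.006, 0.936, 0.352], [-1.0, -0.004, -0.008]]
ft_force: [0.2, 0.7, -1.0]
gripper_width: 0.049
```

Run:
```python
from h import *
plan([.629,.019,.12],1.55)
s=env.get_state();print(s["q"].round(2))
```

```text
t=23.15 pos [0.3472 0.2856 0.1226] az 110.58 w 0.0490 F [ 0.2  0.7 -1. ] xaxis [-0.006 -0.006 -1.   ]
 spin 1.9030 rad; then tool shift (target axes) tx 0.0026 ty 0.2745 tz 0.2741 in current axes [ 0.0025 -0.3486  0.1701]
[ -0.82  48.26 -68.49 122.43  58.6   54.23   6.19]
```

Request:
{"op": "send_rows", "data": {"rows": "0 -0.035 0.017 0"}}

```text
time_s: 23.25
eef_pos: [0.3739, 0.2634, 0.1254]
eef_rot: [[-0.003, -0.36, 0.933], [0.0, 0.933, 0.36], [-1.0, 0.002, -0.003]]
ft_force: [1.6, -0.4, -0.6]
gripper_width: 0.0487
```

Run:
```python
from h import *
plan([.629,.019,.12],1.55)
s=env.get_state();print(s["q"].round(2),s["qd"].round(1))
```

```text
t=23.25 pos [0.3739 0.2634 0.1254] az 111.07 w 0.0487 F [ 1.6 -0.4 -0.6] xaxis [-3.5e-03  4.0e-04 -1.0e+00]
 spin 1.9116 rad; then tool shift (target axes) tx 0.0054 ty 0.2484 tz 0.2512 in current axes [ 0.0044 -0.3198  0.1501]
[  3.6   48.36 -68.68 121.47  58.37  54.6   11.77] [ 50.7   2.4   3.2 -11.3  -0.2   7.9  57.8]
```

Good; j3 holds. Continue and spin.

Request:
{"op": "send_rows", "data": {"rows": "0 -0.04 0.019 0; 0 -0.04 0.019 0; 0 -0.04 0.019 0; 0 -0.04 0.019 0"}}

```text
time_s: 23.65
eef_pos: [0.5065, 0.1391, 0.1265]
eef_rot: [[-0.0, -0.367, 0.93], [0.002, 0.93, 0.367], [-1.0, 0.002, 0.0]]
ft_force: [1.0, 1.8, -1.0]
gripper_width: 0.0488
```

Run:
```python
from h import *
plan([.629,.019,.12],1.55)
s=env.get_state();print(s["q"].round(2),s["qd"].round(1))
```

```text
t=23.65 pos [0.5065 0.1391 0.1265] az 111.52 w 0.0488 F [ 1.   1.8 -1. ] xaxis [-2.0e-04  1.7e-03 -1.0e+00]
 spin 1.9193 rad; then tool shift (target axes) tx 0.0065 ty 0.1193 tz 0.1233 in current axes [ 0.0063 -0.1567  0.07  ]
[ 21.32  52.36 -68.37 111.48  57.88  60.22  37.54] [ 36.8  13.9   0.8 -34.2  -0.7  18.2  62.7]
```

Request:
{"op": "send_rows", "data": {"rows": "0 -0.035 0.016 0.14; 0 -0.037 0.022 0.14; 0 -0.035 0.028 0.14; 0 -0.018 0.018 0.14"}}

```text
time_s: 24.05
eef_pos: [0.6168, 0.0204, 0.1239]
eef_rot: [[-0.002, 0.209, 0.978], [0.002, 0.978, -0.209], [-1.0, 0.001, -0.002]]
ft_force: [0.9, 0.4, -1.1]
gripper_width: 0.0491
```

Run:
```python
from h import *
plan([.629,.019,.12],1.55)
s=env.get_state();print(s["q"].round(2),s["qd"].round(1))
```

```text
t=24.05 pos [0.6168 0.0204 0.1239] az 77.94 w 0.0491 F [ 0.9  0.4 -1.1] xaxis [-0.0019  0.0017 -1.    ]
 spin 1.3332 rad; then tool shift (target axes) tx 0.0039 ty 0.0122 tz 0.0017 in current axes [0.0039 0.0012 0.0122]
[ 28.51  54.38 -60.94  96.89  53.07  62.49  28.45] [  5.4   1.3  16.7 -24.8 -14.1   0.8 -41.9]
```

Request:
{"op": "send_rows", "data": {"rows": "0 0 0.004 0.147; 0 0 0 0.147; 0 0 0 0.147; 0 0 0 0.147; 0 0 0 0.147; 0 0 0 0.147; 0 0 0 0.147; 0 0 0 0.147; 0 0 0 0.12"}}

```text
time_s: 24.95
eef_pos: [0.6211, 0.0109, 0.1183]
eef_rot: [[-0.008, 0.999, 0.04], [-0.0, 0.04, -0.999], [-1.0, -0.008, 0.0]]
ft_force: [-0.1, -0.1, -0.3]
gripper_width: 0.0491
```

Run:
```python
from h import *
c=cam("top")
plan([.629,.019,.06],1.55)
s=env.get_state();print(s["q"].round(2),s["qd"].round(1))
```

```text
t=25.00 pos [0.6211 0.011  0.1184] az 2.06 w 0.0487 F [-0.4  0.4  0.4] xaxis [-7.8e-03 -8.0e-04 -1.0e+00]
 spin 0.0089 rad; then tool shift (target axes) tx 0.0584 ty 0.0082 tz -0.0078 in current axes [ 0.0584  0.0087 -0.0077]
[ 21.58  48.21 -43.87  96.29  40.27  52.98 -36.3 ] [ 0.9  0.6 -2.3 -0.2  2.5  1.6 12.6]
```

Request:
{"op": "send_rows", "data": {"rows": "0.02 0.004 -0.004 0.004; 0.02 0.004 -0.004 0.004; 0.014 0 0 0; 0 0 0 0"}}

```text
time_s: 25.4
eef_pos: [0.6281, 0.0193, 0.061]
eef_rot: [[-0.009, 0.999, 0.034], [-0.002, 0.034, -0.999], [-1.0, -0.009, 0.001]]
ft_force: [0.2, -0.6, 0.8]
gripper_width: 0.0489
```

Run:
```python
from h import *
import pickle
plan([.629,.019,.042],1.55)
c=wcam();cv2.imwrite("pics/w8.png",c["color"]);pickle.dump(c,open("w8.pkl","wb"))
```

```text
t=25.40 pos [0.6281 0.0193 0.061 ] az 1.97 w 0.0489 F [ 0.2 -0.6  0.8] xaxis [-0.0087 -0.0018 -1.    ]
 spin 0.0074 rad; then tool shift (target axes) tx 0.0190 ty 0.0009 tz 0.0003 in current axes [0.019  0.001  0.0003]
```

View pics/w8.png

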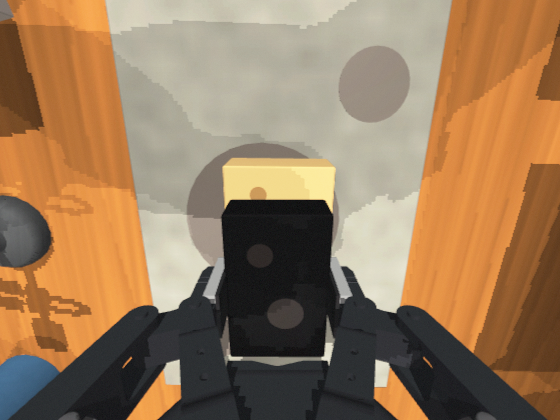

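Run:
```python
from h import *
import pickle
c=pickle.load(open("w8.pkl","rb"));im=c["color"]
cv2.imwrite("pics/w8c.png",cv2.convertScaleAbs(cv2.resize(im[150:370,200:360],None,fx=2.7,fy=2.7,interpolation=cv2.INTER_CUBIC),alpha=2))
for p in((222,215),(332.5,215),(232,356),(325,356)):print(p,onz(c,*p,.0844).round(4))
for p in((223.5,167.5),(335,167)):print("brick",onz(c,*p,.04).round(4))
```

```text
(222, 215) [0.6032 0.0589 0.0844]
(332.5, 215) [0.6513 0.0607 0.0844]
(232, 356) [ 0.6064 -0.0194  0.0844]
(325, 356) [ 0.6549 -0.0173  0.0844]
brick [0.596  0.0713 0.04  ]
brick [0.6591 0.0739 0.04  ]
```

View pics/w8c.png

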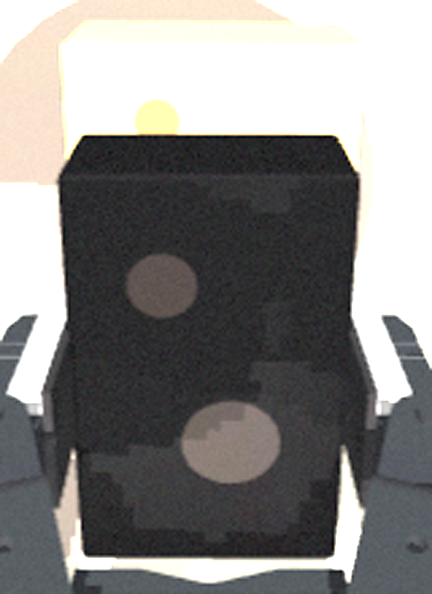

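Request:
{"op": "send_rows", "data": {"rows": "0.009 0 0.002 0.004; 0.005 0 0 0.003; 0.003 0 0 0"}}

```text
time_s: 25.75
eef_pos: [0.6296, 0.0174, 0.045]
eef_rot: [[-0.005, 1.0, 0.027], [-0.001, 0.027, -1.0], [-1.0, -0.005, 0.0]]
ft_force: [0.2, -0.2, -0.8]
gripper_width: 0.0488
```

Run:
```python
from h import *
cam("top")
plan([.629,.0178,.042],1.55)
```

```text
t=25.80 pos [0.6291 0.0171 0.0445] az 1.55 w 0.0488 F [-0.2  0.  -1.4] xaxis [-0.0062 -0.001  -1.    ]
 spin -0.0000 rad; then tool shift (target axes) tx 0.0025 ty -0.0001 tz -0.0007 in current axes [ 0.0025 -0.0001 -0.0007]
```

Request:
{"op": "send_rows", "data": {"rows": "0.002 0 -0.0005 0; 0.002 0 0 0"}}

```text
time_s: 26.0
eef_pos: [0.6294, 0.0175, 0.0417]
eef_rot: [[-0.005, 1.0, 0.027], [-0.002, 0.027, -1.0], [-1.0, -0.005, 0.001]]
ft_force: [-5.0, -1.7, 16.7]
gripper_width: 0.0487
```

Request:
{"op": "send_rows", "data": {"rows": "0.001 0 0 0; 0.001 0 0 0"}}

```text
time_s: 26.2
eef_pos: [0.6294, 0.0175, 0.0417]
eef_rot: [[-0.005, 1.0, 0.027], [-0.003, 0.027, -1.0], [-1.0, -0.005, 0.003]]
ft_force: [-2.6, -1.8, 4.5]
gripper_width: 0.0489
```

Request:
{"op": "send_rows", "data": {"rows": "0 0 0 0; 0 0 0 0; 0 0 0 0", "gripper": 1}}

```text
time_s: 26.5
eef_pos: [0.6301, 0.0178, 0.0427]
eef_rot: [[-0.003, 1.0, 0.027], [-0.003, 0.027, -1.0], [-1.0, -0.003, 0.002]]
ft_force: [-0.6, -0.2, 0.0]
gripper_width: 0.0855
```

Request:
{"op": "send_rows", "data": {"rows": "-0.02 0 0 0; -0.04 0 0 0; -0.04 0 0 0; -0.02 0 0 0; 0 0 0 0"}}

```text
time_s: 27.0
eef_pos: [0.6299, 0.0184, 0.1651]
eef_rot: [[-0.006, 1.0, 0.028], [-0.002, 0.028, -1.0], [-1.0, -0.006, 0.002]]
ft_force: [0.4, -0.4, -0.4]
gripper_width: 0.0857
```

Run:
```python
from h import *
import pickle
plan([.42,.19,.2],14.6)
s=env.get_state();print(s["q"].round(2))
c=wcam();cv2.imwrite("pics/w9.png",c["color"]);pickle.dump(c,open("w9.pkl","wb"))
```

```text
t=27.00 pos [0.6299 0.0184 0.1651] az 1.59 w 0.0857 F [ 0.4 -0.4 -0.4] xaxis [-0.0058 -0.0018 -1.    ]
 spin -0.2271 rad; then tool shift (target axes) tx -0.0349 ty -0.1599 tz -0.2189 in current axes [-0.034  -0.2053 -0.1773]
[ 21.65  45.67 -45.85  92.89  37.2   58.13 -34.56]
```

View pics/w9.png

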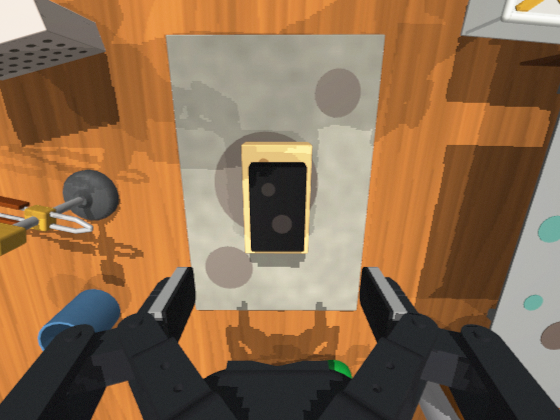

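```bash
cat > chk.py <<'E'
from h import *
import pickle,sys
c=pickle.load(open(sys.argv[1]+".pkl","rb"));hsv=cv2.cvtColor(c["color"],cv2.COLOR_BGR2HSV)
def line(pts,z):
    w=np.array([onz(c,u,v,z)[:2]*1000 for u,v in pts],np.float32);return cv2.fitLine(w,cv2.DIST_HUBER,0,.01,.01).ravel()
mm=hsv[...,1]<125
L=[(np.argmax(mm[r,150:260])+149.5,r) for r in range(60,250,5)]
Rr=[(400-np.argmax(mm[r,400:300:-1])+.5,r) for r in range(60,250,5)]
T=[(x,np.argmax(mm[20:80,x])+19.5) for x in range(185,375,5)]
ls=[line(p,.008) for p in(L,Rr,T)]
a=np.mean([np.degrees(np.arctan2(ls[0][1],ls[0][0]))%180-90,np.degrees(np.arctan2(ls[1][1],ls[1][0]))%180-90,(np.degrees(np.arctan2(ls[2][1],ls[2][0]))+90)%180-90])
B=np.array([(tob(ls[0][2:],a)[0]+tob(ls[1][2:],a)[0])/2,tob(ls[2][2:],a)[1]-150])
print("board az",a,"c",fromb(B,a),"width",tob(ls[1][2:],a)[0]-tob(ls[0][2:],a)[0])
def rep(n,w):
    f=rectfit(w);print(n,"rel",(tob(f[0],a)-B).round(2),"az rel",round(f[1]-a,2),f[2],f[0].round(1))
E
cat > chk2.py <<'E'
exec(open("chk.py").read())
r,k,w=seg(c,(277,215),.065,tol=lambda h:h[...,2]<int(sys.argv[2]));print(k.min(0),k.max(0));rep("charcoal silh",w)
E
python3 chk2.py w9 70
python3 - <<'E'
import cv2
a=cv2.imread("pics/w9.png");cv2.imwrite("pics/w9c.png",cv2.convertScaleAbs(cv2.resize(a[135:265,230:325],None,fx=4.6,fy=4.6,interpolation=cv2.INTER_CUBIC),alpha=1.5))
E
```

```text
board az 1.7814459 c [627.51276   17.918457] width 199.26062
[248.625 161.625] [305.375 250.375]
charcoal silh rel [2.12 2.87] az rel 89.75 {'+l': (41.14, 0.13), '-l': (-41.09, 0.24), '+s': (24.11, 0.21), '-s': (-24.11, -0.15)} [629.5  20.9]
```

View pics/w9c.png

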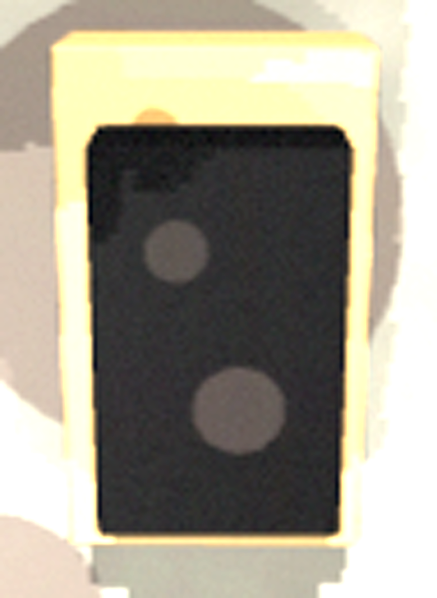

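Run:
```python
from h import *
plan([.46,.165,.2],-75.4)
```

```text
t=27.05 pos [0.6293 0.0182 0.1638] az 1.59 w 0.0855 F [-0.2 -0.1 -0. ] xaxis [-0.0075 -0.0021 -1.    ]
 spin 1.3438 rad; then tool shift (target axes) tx -0.0362 ty -0.1848 tz 0.1268 in current axes [-0.0353 -0.1654 -0.1514]
```

Request:
{"op": "send_rows", "data": {"rows": "-0.008 -0.033 -0.03 0; -0.007 -0.033 -0.03 0; -0.007 -0.033 -0.03 0; -0.007 -0.033 -0.03 0; -0.006 -0.03 -0.03 0"}}

```text
time_s: 27.55
eef_pos: [0.46, 0.1604, 0.192]
eef_rot: [[-0.016, 1.0, 0.012], [-0.005, 0.012, -1.0], [-1.0, -0.016, 0.005]]
ft_force: [0.7, 1.2, 0.4]
gripper_width: 0.0857
```

Request:
{"op": "send_rows", "data": {"rows": "0 0 0 0.147; 0 0 0 0.147; 0 0 0 0.147; 0 0 0 0.147; 0 0 0 0.147; 0 0 0 0.147; 0 0 0 0.147; 0 0 0 0.147; 0 0 0 0.147; 0 0 0 0"}}

```text
time_s: 28.55
eef_pos: [0.4466, 0.1612, 0.1806]
eef_rot: [[-0.039, 0.236, -0.971], [-0.012, -0.972, -0.236], [-0.999, 0.002, 0.04]]
ft_force: [-0.2, -0.2, -0.2]
gripper_width: 0.0853
```

Run:
```python
from h import *
import pickle
plan([.406,.15,.2],-75.4)
s=env.get_state();print(s["q"].round(2))
c=wcam();cv2.imwrite("pics/w10.png",c["color"]);pickle.dump(c,open("w10.pkl","wb"))
```

```text
t=28.55 pos [0.4466 0.1612 0.1806] az -76.36 w 0.0853 F [-0.2 -0.2 -0.2] xaxis [-0.0388 -0.0116 -0.9992]
 spin -0.0167 rad; then tool shift (target axes) tx -0.0194 ty 0.0006 tz 0.0421 in current axes [-0.0177  0.0014  0.0429]
[  -4.44   29.12  -26.62  114.79   18.11   42.51 -118.5 ]
```

View pics/w10.png

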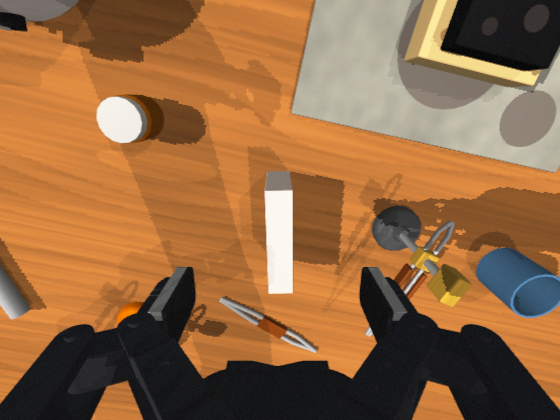

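Run:
```python
from h import *
import pickle
c=pickle.load(open("w10.pkl","rb"))
r,k,w=seg(c,(280,240),.075,tol=lambda h:(h[...,2]>200)&(h[...,1]<60));print(r,k.min(0),k.max(0));print(rectfit(w))
f=rectfit(w);plan([f[0][0]/1000,f[0][1]/1000,.1],f[1]%180-90)
```

```text
((407.589599609375, 149.61181640625), (109.76622772216797, 25.325908660888672), 14.758633613586426) [264.625 189.625] [292.375 293.375]
(array([407.79463219, 149.35856487]), np.float64(14.758633613586426), {'+l': (54.34, 2.38), '-l': (-54.07, 3.97), '+s': (12.07, 0.45), '-s': (-12.66, 0.0)})
t=28.60 pos [0.4465 0.1612 0.1805] az -76.17 w 0.0856 F [ 1.  -0.2 -0.6] xaxis [-0.0392 -0.0117 -0.9992]
 spin -0.0162 rad; then tool shift (target axes) tx 0.0805 ty 0.0016 tz 0.0405 in current axes [0.0821 0.0021 0.0371]
```

Run:
```python
from h import *
plan([.375,.27,.02],-75.4)
```

```text
t=28.60 pos [0.4465 0.1612 0.1805] az -76.17 w 0.0856 F [ 1.  -0.2 -0.6] xaxis [-0.0392 -0.0117 -0.9992]
 spin -0.0134 rad; then tool shift (target axes) tx 0.1605 ty -0.1233 tz 0.0418 in current axes [ 0.1619 -0.123   0.0368]
```

Request:
{"op": "send_rows", "data": {"rows": "0 -0.04 0.012 -0.005; 0 -0.04 0.012 -0.005; 0.03 -0.037 0.012 -0.003; 0.035 0 0 0; 0.035 0 0 0; 0.03 0 0 0; 0.015 0 0 0; 0 0 0 0"}}

```text
time_s: 29.4
eef_pos: [0.3746, 0.2684, 0.0281]
eef_rot: [[-0.043, 0.278, -0.96], [-0.009, -0.961, -0.278], [-0.999, -0.004, 0.044]]
ft_force: [-0.5, -1.5, 0.6]
gripper_width: 0.0851
```

Run:
```python
from h import *
plan([.375,.27,-.005],-75.4)
s=env.get_state();print(s["q"].round(2))
```

```text
t=29.40 pos [0.3746 0.2684 0.0281] az -73.86 w 0.0851 F [-0.5 -1.5  0.6] xaxis [-0.0429 -0.0087 -0.999 ]
 spin 0.0269 rad; then tool shift (target axes) tx 0.0331 ty -0.0015 tz -0.0008 in current axes [ 0.0331 -0.0014 -0.0023]
[ -27.59   43.3   -15.77  122.62   29.38   19.81 -141.37]
```

Request:
{"op": "send_rows", "data": {"rows": "0.015 0 0 0.01; 0.012 0 0 0.01; 0.006 0 0 0; 0.003 0 0 0"}}

```text
time_s: 29.8
eef_pos: [0.3736, 0.2687, -0.0084]
eef_rot: [[-0.043, 0.263, -0.964], [-0.007, -0.965, -0.263], [-0.999, -0.005, 0.043]]
ft_force: [0.2, 0.7, 0.0]
gripper_width: 0.0854
```

Request:
{"op": "send_rows", "data": {"rows": "0.003 0 0 0; 0.003 0 0 0; 0.002 0 0.002 0"}}

```text
time_s: 30.1
eef_pos: [0.3739, 0.2688, -0.0131]
eef_rot: [[-0.037, 0.264, -0.964], [-0.006, -0.965, -0.264], [-0.999, -0.004, 0.037]]
ft_force: [2.6, -0.7, 28.7]
gripper_width: 0.0855
```

Run:
```python
from h import *
plan([.375,.27,-.005],-75.4)
s=env.get_state();print(s["q"].round(2))
```

```text
t=30.10 pos [ 0.3739  0.2688 -0.0131] az -74.71 w 0.0855 F [ 2.6 -0.7 28.7] xaxis [-0.0369 -0.0056 -0.9993]
 spin 0.0120 rad; then tool shift (target axes) tx -0.0081 ty -0.0008 tz -0.0014 in current axes [-0.0082 -0.0008 -0.0011]
[ -29.67   47.91  -12.92  123.36   37.22   14.13 -149.79]
```

Request:
{"op": "send_rows", "data": {"rows": "-0.02 0 -0.01 0; -0.03 0 -0.015 0"}}

```text
time_s: 30.3
eef_pos: [0.3973, 0.2745, 0.036]
eef_rot: [[-0.041, 0.268, -0.963], [-0.011, -0.963, -0.268], [-0.999, -0.001, 0.042]]
ft_force: [1.2, -0.2, -0.8]
gripper_width: 0.0855
```

Run:
```python
from h import *
plan([.46,.165,.15],-75.4)
s=env.get_state();print(s["q"].round(2))
```

```text
t=30.30 pos [0.3973 0.2745 0.036 ] az -74.46 w 0.0855 F [ 1.2 -0.2 -0.8] xaxis [-0.0407 -0.0106 -0.9991]
 spin 0.0164 rad; then tool shift (target axes) tx -0.1140 ty 0.1218 tz -0.0331 in current axes [-0.1153  0.1222 -0.0263]
[ -23.15   43.87  -21.21  119.07   33.46   25.08 -144.7 ]
```

Request:
{"op": "send_rows", "data": {"rows": "-0.04 0.03 -0.006 0; -0.04 0.03 -0.006 0; -0.035 0.03 -0.006 0; 0 0.03 -0.006 0.008; 0 0 0 0.008"}}

```text
time_s: 30.8
eef_pos: [0.4649, 0.1649, 0.1592]
eef_rot: [[-0.027, 0.253, -0.967], [-0.006, -0.967, -0.253], [-1.0, -0.001, 0.027]]
ft_force: [-0.3, -0.7, -1.1]
gripper_width: 0.0853
```

Run:
```python
from h import *
plan([.4078,.1494,.11],-75.3)
s=env.get_state();print(s["q"].round(2))
```

```text
t=30.80 pos [0.4649 0.1649 0.1592] az -75.34 w 0.0853 F [-0.3 -0.7 -1.1] xaxis [-0.0266 -0.0056 -0.9996]
 spin -0.0007 rad; then tool shift (target axes) tx 0.0492 ty 0.0006 tz 0.0592 in current axes [0.0508 0.0007 0.0578]
[  -0.45   33.19  -32.63  113.82   25.56   41.8  -124.06]
```

Request:
{"op": "send_rows", "data": {"rows": "0.012 0 0.02 0; 0.016 0 0.02 0; 0.016 0 0.018 0; 0 0 0 0"}}

```text
time_s: 31.2
eef_pos: [0.4079, 0.1493, 0.1174]
eef_rot: [[-0.02, 0.249, -0.968], [-0.004, -0.969, -0.249], [-1.0, -0.002, 0.021]]
ft_force: [-0.4, -0.1, 0.0]
gripper_width: 0.0851
```

Run:
```python
from h import *
plan([.4078,.1494,.04],-75.3)
s=env.get_state();print(s["q"].round(2))
```

```text
t=31.20 pos [0.4079 0.1493 0.1174] az -75.60 w 0.0851 F [-0.4 -0.1  0. ] xaxis [-0.0204 -0.0036 -0.9998]
 spin -0.0052 rad; then tool shift (target axes) tx 0.0774 ty -0.0001 tz 0.0001 in current axes [ 0.0774 -0.     -0.0015]
[  -3.69   33.07  -28.46  124.82   30.4    30.1  -130.92]
```

Request:
{"op": "send_rows", "data": {"rows": "0.02 0 0 -0.003; 0.018 0 0 -0.002; 0.01 0 0 0"}}

```text
time_s: 31.5
eef_pos: [0.4108, 0.152, 0.0705]
eef_rot: [[-0.013, 0.255, -0.967], [-0.0, -0.967, -0.255], [-1.0, -0.003, 0.012]]
ft_force: [-0.8, -0.7, 0.1]
gripper_width: 0.0852
```

Run:
```python
from h import *
plan([.4078,.1494,.04],-75.3)
s=env.get_state();print(s["q"].round(2))
```

```text
t=31.50 pos [0.4108 0.152  0.0705] az -75.20 w 0.0852 F [-0.8 -0.7  0.1] xaxis [-1.280e-02 -2.000e-04 -9.999e-01]
 spin 0.0018 rad; then tool shift (target axes) tx 0.0305 ty 0.0018 tz 0.0036 in current axes [0.0305 0.0019 0.0032]
[  -8.42   37.8   -22.26  126.5    36.27   22.54 -135.82]
```

Request:
{"op": "send_rows", "data": {"rows": "0.014 0.001 0.002 0; 0.009 0.001 0.002 0.001; 0 0 0 0"}}

```text
time_s: 31.8
eef_pos: [0.4098, 0.1512, 0.0467]
eef_rot: [[-0.01, 0.256, -0.967], [0.001, -0.967, -0.256], [-1.0, -0.004, 0.009]]
ft_force: [0.4, -0.7, 0.3]
gripper_width: 0.0854
```

Run:
```python
from h import *
import pickle
plan([.4078,.1494,.04],-75.3)
s=env.get_state();print(s["q"].round(2))
c=wcam();cv2.imwrite("pics/w11.png",c["color"]);pickle.dump(c,open("w11.pkl","wb"))
```

```text
t=31.80 pos [0.4098 0.1512 0.0467] az -75.17 w 0.0854 F [ 0.4 -0.7  0.3] xaxis [-0.0099  0.0012 -0.9999]
 spin 0.0023 rad; then tool shift (target axes) tx 0.0067 ty 0.0013 tz 0.0024 in current axes [0.0067 0.0013 0.0023]
[ -11.12   40.19  -18.34  127.52   39.35   18.18 -138.52]
```

View pics/w11.png

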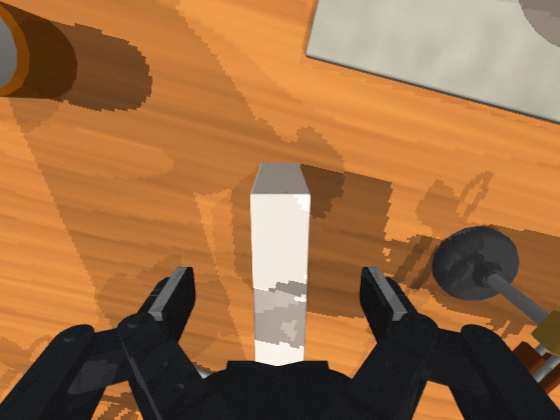

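Request:
{"op": "send_rows", "data": {"rows": "0 0.001 0.002 0.001; 0 0 0 0; 0 0 0 0; 0 0 0 0; 0 0 0 0; 0 0 0 0; 0 0 0 0; 0 0 0 0", "gripper": -1}}

```text
time_s: 32.65
eef_pos: [0.4107, 0.1511, 0.0492]
eef_rot: [[-0.005, 0.254, -0.967], [0.004, -0.967, -0.254], [-1.0, -0.005, 0.004]]
ft_force: [0.1, 0.1, -1.0]
gripper_width: 0.024
```

Run:
```python
from h import *
import pickle
plan([.4078,.1494,.1],-75.3)
s=env.get_state();print(s["q"].round(2))
c=wcam();cv2.imwrite("pics/w12.png",c["color"]);pickle.dump(c,open("w12.pkl","wb"))
```

```text
t=32.65 pos [0.4107 0.1511 0.0492] az -75.26 w 0.0240 F [ 0.1  0.1 -1. ] xaxis [-0.0047  0.0041 -1.    ]
 spin 0.0006 rad; then tool shift (target axes) tx -0.0508 ty 0.0009 tz 0.0032 in current axes [-0.0508  0.0006  0.0034]
[ -10.97   39.84  -18.41  127.65   39.41   18.05 -138.6 ]
```

View pics/w12.png

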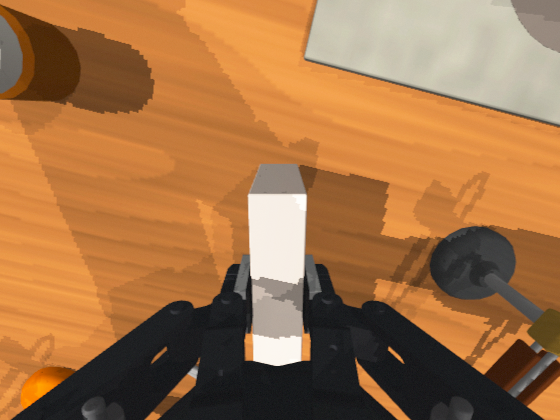

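Request:
{"op": "send_rows", "data": {"rows": "-0.01 0 0 0; -0.045 0 0 0; -0.045 0 0 0"}}

```text
time_s: 33.0
eef_pos: [0.4072, 0.1495, 0.1482]
eef_rot: [[-0.017, 0.257, -0.966], [-0.001, -0.966, -0.257], [-1.0, -0.003, 0.017]]
ft_force: [2.6, 0.2, -1.3]
gripper_width: 0.024
```

```bash
cat >> h.py <<'E'
def combo(p,az,n):
    s=env.get_state();R=np.array(s["eef_rot"]);e=np.array(s["eef_pos"])
    cur=np.degrees(np.arctan2(R[1,1],R[0,1]));d=(az-cur+180)%360-180
    v=(np.array(p)-e)/n; out=[]
    for i in range(n):
        a=np.radians(d/n*i); c,si=np.cos(a),np.sin(a);Rz=np.array([[c,-si,0],[si,c,0],[0,0,1]])
        out.append(((Rz@R).T@v).round(3).tolist()+[round(-np.radians(d)/n,3)])
    print("; ".join(" ".join("%g"%x for x in r) for r in out)); print(e.round(4),"az",cur.round(1),s["q"].round(1))
E
python3 - <<'E'
from h import *
combo([.69,.0246,.165],1.7,10)
E
```

```text
-0.002 0.019 -0.024 -0.134; -0.002 0.022 -0.021 -0.134; -0.002 0.025 -0.018 -0.134; -0.002 0.027 -0.015 -0.134; -0.002 0.029 -0.011 -0.134; -0.002 0.03 -0.007 -0.134; -0.002 0.031 -0.003 -0.134; -0.002 0.031 0.001 -0.134; -0.002 0.03 0.005 -0.134; -0.002 0.029 0.01 -0.134
[0.4072 0.1495 0.1482] az -75.1 [  -0.2   30.2  -33.   123.5   28.    34.6 -128.5]
```

Request:
{"op": "send_rows", "data": {"rows": "-0.004 0.019 -0.024 -0.134; -0.004 0.022 -0.021 -0.134; -0.004 0.025 -0.018 -0.134; -0.003 0.027 -0.015 -0.134; -0.003 0.029 -0.011 -0.134; -0.003 0.03 -0.007 -0.134; -0.002 0.031 -0.003 -0.134; -0.002 0.031 0.001 -0.134; -0.002 0.03 0.005 -0.134; -0.002 0.029 0.01 -0.134"}}

```text
time_s: 34.0
eef_pos: [0.6981, 0.028, 0.1899]
eef_rot: [[-0.011, 0.996, 0.089], [-0.0, 0.089, -0.996], [-1.0, -0.011, -0.001]]
ft_force: [0.7, 0.1, -1.6]
gripper_width: 0.0241
```

Run:
```python
from h import *
cam("top")
plan([.6988,.0246,.1],1.7)
print(env.get_state()["q"].round(1))
```

```text
t=34.05 pos [0.7033 0.0239 0.1893] az 5.08 w 0.0238 F [ 6.1 -3.5 -0.7] xaxis [-0.0057 -0.0011 -1.    ]
 spin 0.0589 rad; then tool shift (target axes) tx 0.0893 ty -0.0044 tz -0.0008 in current axes [ 0.0893 -0.0039 -0.0011]
[ 21.7  52.6 -54.4  78.3  43.   71.  -30.7]
```

Request:
{"op": "send_rows", "data": {"rows": "0.035 -0.003 0 0.03; 0.035 -0.002 0 0.025; 0.025 0 0 0.005; 0 0 0 0"}}

```text
time_s: 34.45
eef_pos: [0.6984, 0.0203, 0.0934]
eef_rot: [[-0.006, 1.0, 0.019], [0.0, 0.019, -1.0], [-1.0, -0.006, -0.001]]
ft_force: [-0.9, 0.1, -1.7]
gripper_width: 0.0241
```

Run:
```python
from h import *
import pickle
plan([.6988,.0246,.06],1.7)
c=wcam();cv2.imwrite("pics/w13.png",c["color"]);pickle.dump(c,open("w13.pkl","wb"))
```

```text
t=34.45 pos [0.6984 0.0203 0.0934] az 1.09 w 0.0241 F [-0.9  0.1 -1.7] xaxis [-5.8e-03  4.0e-04 -1.0e+00]
 spin -0.0107 rad; then tool shift (target axes) tx 0.0334 ty 0.0005 tz -0.0043 in current axes [ 0.0334  0.0007 -0.0043]
```

View pics/w13.png

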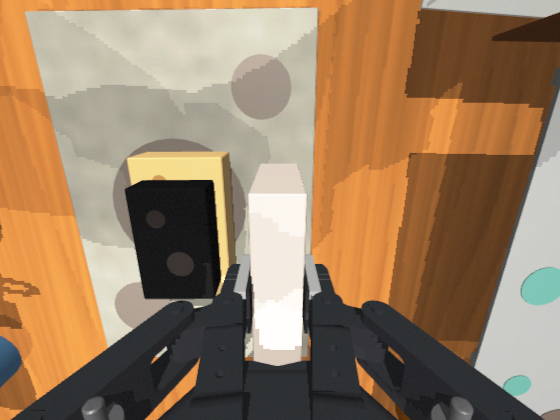

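Run:
```python
from h import *
import pickle
c=pickle.load(open("w13.pkl","rb"))
for p in((249.5,194),(306.5,194)):print("tile",onz(c,*p,.1192).round(4))
for p in((130,156),(231,156.5),(236,245)):print("brick",onz(c,*p,.04).round(4))
for p in((317,9.5),(313,150),(27,12)):print("board",onz(c,*p,.008).round(4))
cv2.imwrite("pics/w13c.png",cv2.resize(c["color"][140:260,110:320],None,fx=3.8,fy=3.8,interpolation=cv2.INTER_CUBIC))
```

```text
tile [0.6863 0.0706 0.1192]
tile [0.7101 0.0711 0.1192]
brick [0.5984 0.0733 0.04  ]
brick [0.6664 0.0744 0.04  ]
brick [0.668 0.009 0.04 ]
board [0.7221 0.169  0.008 ]
board [0.725 0.076 0.008]
board [0.5263 0.164  0.008 ]
```

View pics/w13c.png

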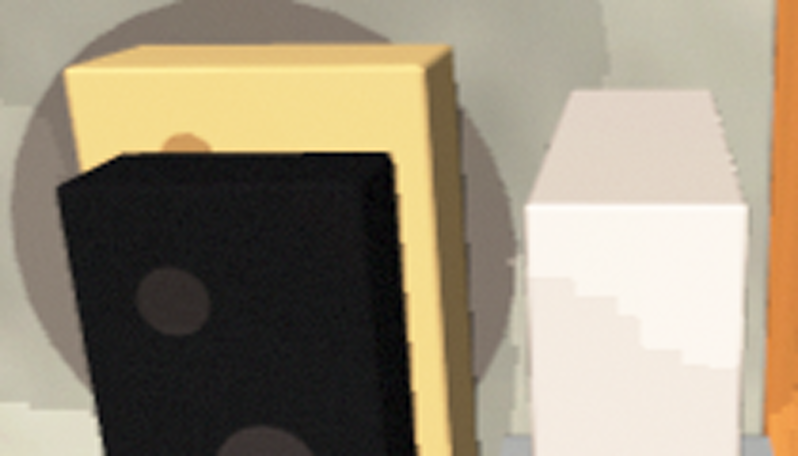

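Run:
```python
from h import *
import pickle
c=pickle.load(open("w13.pkl","rb"))
f=lambda x,y:(110+x/3.8-.37,140+y/3.8-.37)
for p in((528,204),(746,204)):print("tile",onz(c,*f(*p),.1192).round(4))
for p in((67,69),(425,66),(447,440)):print("brick",onz(c,*f(*p),.04).round(4))
plan([.6988,.0246,.06],1.7)
```

```text
tile [0.686  0.0709 0.1192]
tile [0.7098 0.0714 0.1192]
brick [0.5964 0.0721 0.04  ]
brick [0.66   0.0739 0.04  ]
brick [6.612e-01 2.000e-04 4.000e-02]
t=34.50 pos [0.6996 0.0208 0.0955] az 1.09 w 0.0242 F [-0.3 -0.4 -1.9] xaxis [-0.0029  0.0012 -1.    ]
 spin -0.0107 rad; then tool shift (target axes) tx 0.0355 ty -0.0007 tz -0.0038 in current axes [ 0.0355 -0.0006 -0.0037]
```

Request:
{"op": "send_rows", "data": {"rows": "0.015 0 -0.002 -0.006; 0.012 0 -0.002 -0.005; 0.005 0 0 0"}}

```text
time_s: 34.8
eef_pos: [0.702, 0.0262, 0.0668]
eef_rot: [[0.004, 1.0, 0.03], [0.003, 0.03, -1.0], [-1.0, 0.004, -0.003]]
ft_force: [1.4, 0.7, -1.5]
gripper_width: 0.0238
```

Run:
```python
from h import *
cam("top")
plan([.699,.0246,.0572],1.7)
```

```text
t=34.85 pos [0.7015 0.0259 0.0661] az 1.73 w 0.0240 F [ 0.  -0.3 -1.5] xaxis [ 0.0029  0.0027 -1.    ]
 spin 0.0005 rad; then tool shift (target axes) tx 0.0089 ty -0.0026 tz 0.0012 in current axes [ 0.0089 -0.0026  0.0013]
```

Request:
{"op": "send_rows", "data": {"rows": "0.004 -0.003 0.001 0; 0.003 0 0 0; 0 0 0 0"}}

```text
time_s: 35.15
eef_pos: [0.6988, 0.025, 0.0595]
eef_rot: [[0.004, 1.0, 0.03], [0.003, 0.03, -1.0], [-1.0, 0.004, -0.003]]
ft_force: [-0.3, -0.9, -1.9]
gripper_width: 0.0243
```

Run:
```python
from h import *
cam("top")
plan([.699,.0246,.0572],1.7)
```

```text
t=35.20 pos [0.6989 0.025  0.0597] az 1.73 w 0.0240 F [-0.1 -1.1 -1.3] xaxis [ 0.0042  0.0027 -1.    ]
 spin 0.0006 rad; then tool shift (target axes) tx 0.0025 ty 0.0001 tz 0.0004 in current axes [0.0025 0.0001 0.0004]
```

Request:
{"op": "send_rows", "data": {"rows": "0.002 0 0 0; 0.002 0 0 0"}}

```text
time_s: 35.4
eef_pos: [0.6995, 0.0255, 0.0574]
eef_rot: [[0.006, 1.0, 0.03], [0.003, 0.03, -1.0], [-1.0, 0.006, -0.003]]
ft_force: [-3.2, -0.9, 11.7]
gripper_width: 0.0244
```

Request:
{"op": "send_rows", "data": {"rows": "0.001 0 0 0; 0.001 0 0 0"}}

```text
time_s: 35.6
eef_pos: [0.6995, 0.0255, 0.0574]
eef_rot: [[0.006, 1.0, 0.03], [0.002, 0.03, -1.0], [-1.0, 0.006, -0.002]]
ft_force: [-3.0, -0.8, 6.2]
gripper_width: 0.0238
```

Request:
{"op": "send_rows", "data": {"rows": "0 0 0 0; 0 0 0 0; 0 0 0 0; 0 0 0 0", "gripper": 0.06}}

```text
time_s: 36.0
eef_pos: [0.7007, 0.0258, 0.0575]
eef_rot: [[0.008, 1.0, 0.03], [0.003, 0.03, -1.0], [-1.0, 0.009, -0.003]]
ft_force: [0.5, -0.4, -0.5]
gripper_width: 0.0453
```

Request:
{"op": "send_rows", "data": {"rows": "-0.01 0 0 0; -0.03 0 0 0; -0.04 0 0 0; -0.03 0 0 0; 0 0 0 0"}}

```text
time_s: 36.5
eef_pos: [0.6993, 0.0261, 0.172]
eef_rot: [[0.007, 1.0, 0.03], [0.004, 0.03, -1.0], [-1.0, 0.007, -0.004]]
ft_force: [0.5, 0.1, 0.2]
gripper_width: 0.0449
```

Run:
```python
from h import *
import pickle
plan([.47,.02,.25],-90)
print(env.get_state()["q"].round(1))
c=wcam();cv2.imwrite("pics/w14.png",c["color"]);pickle.dump(c,open("w14.pkl","wb"))
```

```text
t=36.50 pos [0.6993 0.0261 0.172 ] az 1.74 w 0.0449 F [0.5 0.1 0.2] xaxis [ 0.0066  0.0043 -1.    ]
 spin 1.6012 rad; then tool shift (target axes) tx -0.0780 ty 0.0061 tz 0.2293 in current axes [-0.0795 -0.2289 -0.0012]
[ 21.8  52.8 -53.3  80.8  43.5  67.7 -35.1]
```

View pics/w14.png

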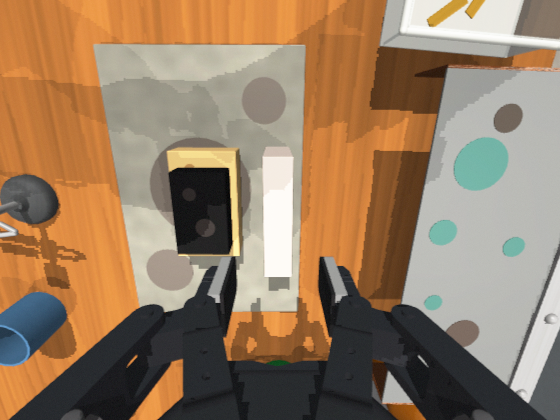

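Run:
```python
from h import *
combo([.49,.0,.215],-99.6,12)
```

```text
-0.004 -0.017 0.002 0.147; -0.004 -0.017 0.004 0.147; -0.004 -0.016 0.007 0.147; -0.004 -0.015 0.009 0.147; -0.004 -0.014 0.011 0.147; -0.004 -0.012 0.013 0.147; -0.004 -0.01 0.014 0.147; -0.004 -0.008 0.016 0.147; -0.004 -0.005 0.017 0.147; -0.004 -0.003 0.017 0.147; -0.004 -0 0.017 0.147; -0.004 0.002 0.017 0.147
[0.6984 0.0256 0.17  ] az 1.8 [ 21.7  52.9 -53.2  80.9  43.5  67.6 -35.1]
```

Request:
{"op": "send_rows", "data": {"rows": "-0.004 -0.017 0.002 0.147; -0.004 -0.017 0.004 0.147; -0.004 -0.016 0.007 0.147; -0.004 -0.015 0.009 0.147; -0.004 -0.014 0.011 0.147; -0.004 -0.012 0.013 0.147; -0.004 -0.01 0.014 0.147; -0.004 -0.008 0.016 0.147; -0.004 -0.005 0.017 0.147; -0.004 -0.003 0.017 0.147"}}

```text
time_s: 37.55
eef_pos: [0.5122, 0.0037, 0.2018]
eef_rot: [[-0.012, 0.098, -0.995], [0.004, -0.995, -0.098], [-1.0, -0.006, 0.012]]
ft_force: [-0.2, 0.4, 0.1]
gripper_width: 0.0456
```

Request:
{"op": "send_rows", "data": {"rows": "-0.004 0 0.017 0.147; -0.004 0.002 0.017 0.14; 0 0 0 0"}}

```text
time_s: 37.85
eef_pos: [0.4728, -0.0003, 0.2089]
eef_rot: [[-0.018, -0.198, -0.98], [0.003, -0.98, 0.198], [-1.0, 0.001, 0.018]]
ft_force: [0.3, 0.0, -0.0]
gripper_width: 0.0452
```

Run:
```python
from h import *
import pickle
plan([.424,.009,.2],-99.6)
print(env.get_state()["q"].round(1))
c=wcam();cv2.imwrite("pics/w15.png",c["color"]);pickle.dump(c,open("w15.pkl","wb"))
```

```text
t=37.85 pos [ 4.728e-01 -3.000e-04  2.089e-01] az -101.41 w 0.0452 F [ 0.3  0.  -0. ] xaxis [-0.0181  0.0026 -0.9998]
 spin -0.0316 rad; then tool shift (target axes) tx 0.0089 ty -0.0011 tz 0.0497 in current axes [0.0098 0.0005 0.0495]
[  20.    26.8  -32.6  114.3   19.5   45.4 -125.4]
```

View pics/w15.png

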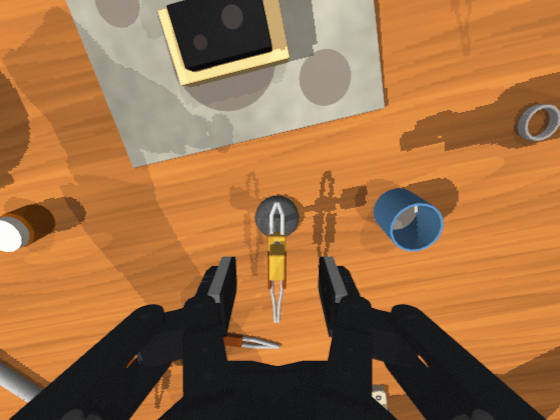

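Run:
```python
from h import *
import pickle
c=pickle.load(open("w15.pkl","rb"))
cv2.imwrite("pics/w15c.png",cv2.resize(c["color"][190:330,230:330],None,fx=4.2,fy=4.2,interpolation=cv2.INTER_CUBIC))
```

```text
(no output)
```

View pics/w15c.png

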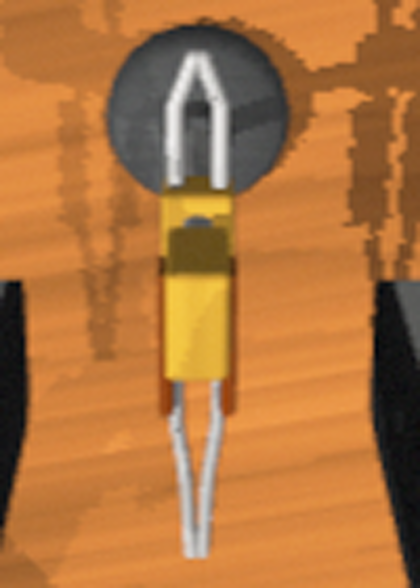

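Run:
```python
from h import *
import pickle
c=pickle.load(open("w15.pkl","rb"))
f=lambda x,y:(230+x/4.2-.38,190+y/4.2-.38)
P=np.array([onz(c,*f(*p),.129) for p in((166,275),(231,275),(230,379),(167,379))]);print(P.round(4),P.mean(0).round(4))
for n,p,z in(("foot",(198,112),.006),("tip",(196,556),.075),("tail",(197,54),.075)):print(n,onz(c,*f(*p),z).round(4))
t=onz(c,*f(196,556),.075)-onz(c,*f(197,54),.075);print(np.degrees(np.arctan2(t[1],t[0])),np.linalg.norm(t))
plan([P.mean(0)[0],P.mean(0)[1],.098],0)
```

```text
[[4.404e-01 1.320e-02 1.290e-01]
 [4.378e-01 2.000e-04 1.290e-01]
 [4.136e-01 5.000e-03 1.290e-01]
 [4.162e-01 1.810e-02 1.290e-01]] [0.427  0.0091 0.129 ]
foot [0.4279 0.009  0.006 ]
tip [0.3241 0.0305 0.075 ]
tail [0.4682 0.0011 0.075 ]
168.47523246610896 0.14714464210969372
t=37.90 pos [ 4.743e-01 -2.000e-04  2.088e-01] az -101.24 w 0.0454 F [ 0.1 -0.1 -1.2] xaxis [-0.0166  0.0032 -0.9999]
 spin -1.7670 rad; then tool shift (target axes) tx 0.1108 ty -0.0473 tz -0.0093 in current axes [1.116e-01 1.000e-04 4.630e-02]
```

Request:
{"op": "send_rows", "data": {"rows": "0.01 0 0.02 0; 0.015 0 0.02 0; 0.02 0 0.006 0; 0.02 0 0 0; 0 0 0 0"}}

```text
time_s: 38.4
eef_pos: [0.4322, 0.0103, 0.1412]
eef_rot: [[-0.012, -0.18, -0.984], [0.007, -0.984, 0.18], [-1.0, -0.005, 0.013]]
ft_force: [-0.4, -0.1, 1.3]
gripper_width: 0.045
```

Run:
```python
from h import *
plan([.427,.009,.098],-101.5)
print(env.get_state()["q"].round(1))
```

```text
t=38.40 pos [0.4322 0.0103 0.1412] az -100.37 w 0.0450 F [-0.4 -0.1  1.3] xaxis [-0.0123  0.0068 -0.9999]
 spin 0.0197 rad; then tool shift (target axes) tx 0.0432 ty 0.0023 tz 0.0048 in current axes [0.0432 0.0024 0.0043]
[  15.6   30.   -28.5  124.4   25.8   32.  -132.5]
```

Request:
{"op": "send_rows", "data": {"rows": "0.012 0.001 0.002 0.01; 0.012 0.001 0.002 0.005; 0.01 0 0 0; 0.006 0 0 0; 0 0 0 0"}}

```text
time_s: 38.9
eef_pos: [0.4328, 0.0107, 0.1001]
eef_rot: [[-0.008, -0.187, -0.982], [0.01, -0.982, 0.187], [-1.0, -0.008, 0.01]]
ft_force: [-0.6, 0.5, 0.4]
gripper_width: 0.0451
```

Run:
```python
from h import *
import pickle
plan([.427,.009,.098],-101.5)
print(env.get_state()["q"].round(1))
c=wcam();cv2.imwrite("pics/w16.png",c["color"]);pickle.dump(c,open("w16.pkl","wb"))
```

```text
t=38.90 pos [0.4328 0.0107 0.1001] az -100.79 w 0.0451 F [-0.6  0.5  0.4] xaxis [-0.0081  0.0096 -0.9999]
 spin 0.0123 rad; then tool shift (target axes) tx 0.0021 ty 0.0028 tz 0.0054 in current axes [0.0021 0.0028 0.0054]
[  11.9   34.1  -23.8  126.5   30.3   25.3 -136.8]
```

View pics/w16.png

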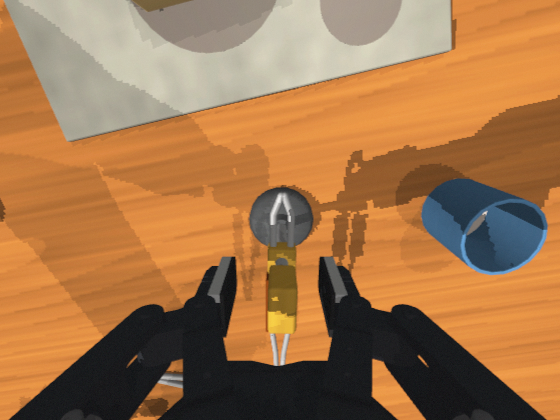

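Request:
{"op": "send_rows", "data": {"rows": "0.001 0.0015 0.003 0.006; 0.001 0.0015 0.003 0.006; 0 0 0 0"}}

```text
time_s: 39.25
eef_pos: [0.427, 0.0089, 0.0993]
eef_rot: [[-0.005, -0.2, -0.98], [0.01, -0.98, 0.2], [-1.0, -0.008, 0.007]]
ft_force: [-0.2, 0.0, -0.1]
gripper_width: 0.0452
```

Request:
{"op": "send_rows", "data": {"rows": "0 0 0 0; 0 0 0 0; 0 0 0 0; 0 0 0 0; 0 0 0 0", "gripper": -1}}

```text
time_s: 39.75
eef_pos: [0.4271, 0.0087, 0.0999]
eef_rot: [[-0.004, -0.2, -0.98], [0.009, -0.98, 0.2], [-1.0, -0.008, 0.006]]
ft_force: [0.5, -0.4, 0.7]
gripper_width: 0.0131
```

Run:
```python
from h import *
import pickle
plan([.427,.009,.098],-101.5)
print(env.get_state()["q"].round(1))
c=wcam();cv2.imwrite("pics/w17.png",c["color"]);pickle.dump(c,open("w17.pkl","wb"))
```

```text
t=39.75 pos [0.4271 0.0087 0.0999] az -101.52 w 0.0131 F [ 0.5 -0.4  0.7] xaxis [-0.0044  0.0094 -0.9999]
 spin -0.0003 rad; then tool shift (target axes) tx 0.0019 ty -0.0002 tz 0.0002 in current axes [ 0.0019 -0.0002  0.0002]
[  11.8   33.7  -23.2  127.5   30.5   24.2 -137.7]
```

View pics/w17.png

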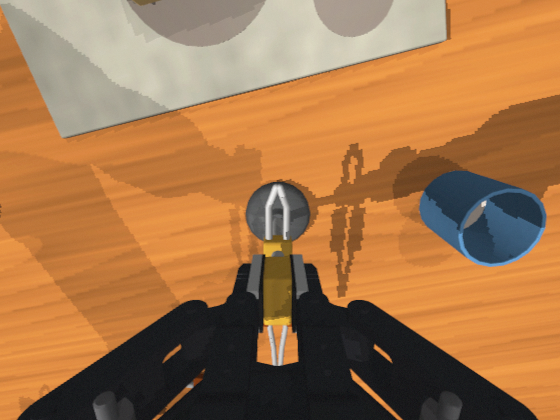

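Request:
{"op": "send_rows", "data": {"rows": "-0.01 0 0 0; -0.045 0 0 0; -0.045 0 0 0"}}

```text
time_s: 40.1
eef_pos: [0.4228, 0.0077, 0.1984]
eef_rot: [[-0.02, -0.197, -0.98], [0.01, -0.98, 0.197], [-1.0, -0.006, 0.022]]
ft_force: [1.7, -0.8, -3.9]
gripper_width: 0.0129
```

Run:
```python
from h import *
combo([.626,.1244,.22],1.74,13)
plan([.626,.1244,.22],1.74)
```

```text
-0.002 -0.012 -0.014 -0.138; -0.002 -0.01 -0.015 -0.138; -0.002 -0.008 -0.016 -0.138; -0.002 -0.005 -0.017 -0.138; -0.002 -0.003 -0.018 -0.138; -0.002 -0.001 -0.018 -0.138; -0.002 0.002 -0.018 -0.138; -0.002 0.004 -0.017 -0.138; -0.002 0.007 -0.017 -0.138; -0.002 0.009 -0.016 -0.138; -0.002 0.011 -0.014 -0.138; -0.002 0.013 -0.012 -0.138; -0.002 0.015 -0.011 -0.138
[0.4228 0.0077 0.1984] az -101.4 [  21.    24.2  -34.3  121.9   19.6   40.5 -127.7]
t=40.10 pos [0.4228 0.0077 0.1984] az -101.38 w 0.0129 F [ 1.7 -0.8 -3.9] xaxis [-0.0202  0.0099 -0.9997]
 spin -1.7998 rad; then tool shift (target axes) tx -0.0216 ty 0.2066 tz -0.1104 in current axes [-0.0245 -0.1546 -0.1757]
```

Request:
{"op": "send_rows", "data": {"rows": "-0.005 -0.012 -0.014 -0.145; -0.005 -0.01 -0.016 -0.145; -0.005 -0.008 -0.018 -0.145; -0.005 -0.005 -0.019 -0.145; -0.005 -0.003 -0.02 -0.145; -0.005 -0.001 -0.02 -0.145; -0.004 0.002 -0.02 -0.145; -0.004 0.005 -0.02 -0.145; -0.004 0.008 -0.019 -0.145; -0.004 0.011 -0.018 -0.145"}}

```text
time_s: 41.1
eef_pos: [0.5928, 0.1104, 0.2529]
eef_rot: [[-0.02, 0.963, -0.269], [0.002, -0.269, -0.963], [-1.0, -0.02, 0.004]]
ft_force: [0.1, -0.5, -3.5]
gripper_width: 0.0128
```

Run:
```python
from h import *
combo([.626,.1244,.22],1.74,3)
plan([.626,.1244,.22],1.74)
```

```text
0.011 0.01 -0.008 -0.101; 0.011 0.01 -0.007 -0.101; 0.011 0.011 -0.005 -0.101
[0.5928 0.1104 0.2529] az -15.6 [ 18.6  41.  -55.9  91.2  35.1  68.2 -60.3]
t=41.10 pos [0.5928 0.1104 0.2529] az -15.60 w 0.0128 F [ 0.1 -0.5 -3.5] xaxis [-0.0203  0.002  -0.9998]
 spin -0.3026 rad; then tool shift (target axes) tx 0.0329 ty 0.0336 tz -0.0130 in current axes [ 0.0323  0.0289 -0.0226]
```

Request:
{"op": "send_rows", "data": {"rows": "0.011 0.01 -0.006 -0.101; 0.011 0.01 -0.005 -0.101; 0.011 0.008 -0.003 -0.095; 0.015 0 0 0"}}

```text
time_s: 41.5
eef_pos: [0.6245, 0.1211, 0.2055]
eef_rot: [[-0.019, 0.999, 0.039], [0.006, 0.039, -0.999], [-1.0, -0.018, -0.007]]
ft_force: [0.4, -0.0, -3.0]
gripper_width: 0.0135
```

Run:
```python
from h import *
cam("top")
plan([.626,.1244,.15],1.74)
print(env.get_state()["q"].round(1))
```

```text
t=41.55 pos [0.6223 0.1199 0.2023] az 2.17 w 0.0129 F [-1.1 -1.4 -6.7] xaxis [-0.0239  0.0035 -0.9997]
 spin 0.0076 rad; then tool shift (target axes) tx 0.0523 ty 0.0039 tz -0.0044 in current axes [ 0.0522  0.0052 -0.0041]
[ 17.4  47.9 -57.5  89.2  41.5  67.9 -46.2]
```

Request:
{"op": "send_rows", "data": {"rows": "0.025 0.004 -0.002 0.004; 0.025 0.003 -0.002 0.004; 0.018 0 0 0; 0.003 0 0 0"}}

```text
time_s: 41.95
eef_pos: [0.6242, 0.1215, 0.1282]
eef_rot: [[-0.029, 0.999, 0.021], [-0.0, 0.021, -1.0], [-1.0, -0.029, -0.0]]
ft_force: [-0.2, -0.4, -4.3]
gripper_width: 0.013
```

Run:
```python
from h import *
import pickle
plan([.626,.1244,.108],1.74)
c=wcam();cv2.imwrite("pics/w18.png",c["color"]);pickle.dump(c,open("w18.pkl","wb"))
plan([.626,.1244,.108],1.74)
```

```text
t=41.95 pos [0.6242 0.1215 0.1282] az 1.20 w 0.0130 F [-0.2 -0.4 -4.3] xaxis [-2.860e-02 -2.000e-04 -9.996e-01]
 spin -0.0094 rad; then tool shift (target axes) tx 0.0202 ty 0.0019 tz -0.0029 in current axes [ 0.0201  0.0025 -0.0029]
t=42.00 pos [0.6245 0.1218 0.1288] az 1.21 w 0.0132 F [-0.7 -0.8 -3.6] xaxis [-2.780e-02  4.000e-04 -9.996e-01]
 spin -0.0092 rad; then tool shift (target axes) tx 0.0208 ty 0.0016 tz -0.0026 in current axes [ 0.0208  0.0021 -0.0026]
```

View pics/w18.png

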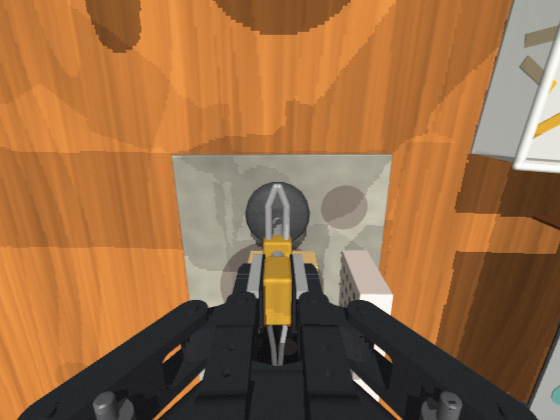

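Request:
{"op": "send_rows", "data": {"rows": "0.008 0.003 -0.002 -0.005; 0.007 0.002 -0.001 -0.004; 0.002 0 0 0"}}

```text
time_s: 42.3
eef_pos: [0.6307, 0.1256, 0.1135]
eef_rot: [[-0.024, 0.999, 0.029], [0.002, 0.029, -1.0], [-1.0, -0.024, -0.002]]
ft_force: [-0.5, 0.4, -3.9]
gripper_width: 0.0133
```

Run:
```python
from h import *
cam("top")
plan([.6285,.1244,.108],1.74)
```

```text
t=42.35 pos [0.6305 0.1256 0.1134] az 1.69 w 0.0130 F [-1.1 -0.  -3.8] xaxis [-0.0238  0.0016 -0.9997]
 spin -0.0009 rad; then tool shift (target axes) tx 0.0054 ty -0.0021 tz 0.0011 in current axes [ 0.0055 -0.0019  0.0011]
```

Request:
{"op": "send_rows", "data": {"rows": "0.004 -0.002 0.001 0; 0.003 0 0 0; 0.002 0 0 0"}}

```text
time_s: 42.65
eef_pos: [0.6285, 0.1253, 0.1083]
eef_rot: [[-0.022, 0.999, 0.029], [0.001, 0.029, -1.0], [-1.0, -0.022, -0.002]]
ft_force: [-4.5, -1.6, 12.1]
gripper_width: 0.013
```

Request:
{"op": "send_rows", "data": {"rows": "0.002 0 0 0; 0.002 0 0 0"}}

```text
time_s: 42.85
eef_pos: [0.6284, 0.1253, 0.1083]
eef_rot: [[-0.02, 0.999, 0.028], [-0.001, 0.028, -1.0], [-1.0, -0.02, 0.0]]
ft_force: [-2.1, -0.5, 6.8]
gripper_width: 0.0135
```

Request:
{"op": "send_rows", "data": {"rows": "0.002 -0.002 0 0; 0.002 -0.002 0 0; 0.002 -0.002 0 0; 0.002 -0.002 0 0"}}

```text
time_s: 43.25
eef_pos: [0.6263, 0.1255, 0.1079]
eef_rot: [[-0.003, 1.0, 0.027], [-0.0, 0.027, -1.0], [-1.0, -0.003, 0.0]]
ft_force: [0.7, -1.5, 6.4]
gripper_width: 0.0131
```

Request:
{"op": "send_rows", "data": {"rows": "0 0 0 0; 0 0 0 0; 0 0 0 0; 0 0 0 0", "gripper": 0.06}}

```text
time_s: 43.65
eef_pos: [0.6266, 0.1262, 0.1089]
eef_rot: [[-0.002, 1.0, 0.027], [0.001, 0.027, -1.0], [-1.0, -0.002, -0.001]]
ft_force: [-0.1, -0.6, -0.1]
gripper_width: 0.0452
```

Request:
{"op": "send_rows", "data": {"rows": "-0.015 0 0 0; -0.03 0 0 0; -0.03 0 0 0; -0.02 0 0 0; 0 0 0 0"}}

```text
time_s: 44.15
eef_pos: [0.626, 0.1273, 0.2096]
eef_rot: [[-0.004, 1.0, 0.029], [0.003, 0.029, -1.0], [-1.0, -0.004, -0.003]]
ft_force: [-0.5, 0.4, -0.1]
gripper_width: 0.045
```

Run:
```python
from h import *
import pickle
plan([.62,.257,.25],0)
print(env.get_state()["q"].round(1))
c=wcam();cv2.imwrite("pics/w19.png",c["color"]);pickle.dump(c,open("w19.pkl","wb"))
```

```text
t=44.15 pos [0.626  0.1273 0.2096] az 1.66 w 0.0450 F [-0.5  0.4 -0.1] xaxis [-0.004  0.003 -1.   ]
 spin 0.0290 rad; then tool shift (target axes) tx -0.0404 ty -0.0060 tz -0.1297 in current axes [-0.0399 -0.0024 -0.1299]
[ 16.7  47.2 -57.4  89.   41.7  67.5 -47.3]
```

View pics/w19.png

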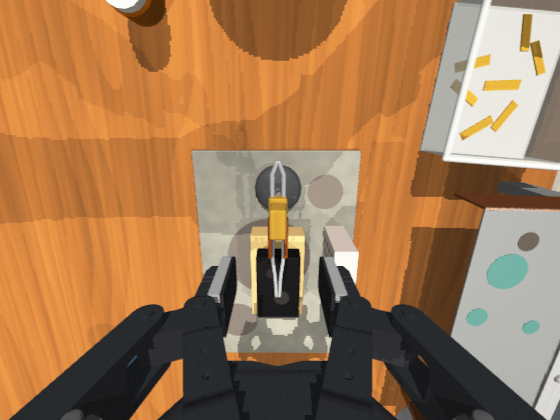

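Run:
```python
from h import *
import pickle
c=pickle.load(open("w19.pkl","rb"))
t=onz(c,278,298,.083);print("tip",t.round(4),"rel board",(tob(t[:2]*1000,1.74)-tob((627.5,17.9),1.74)).round(1))
cv2.imwrite("pics/w19c.png",cv2.resize(c["color"][150:350,220:340],None,fx=3,fy=3,interpolation=cv2.INTER_CUBIC))
a=pickle.load(open("top0.pkl","rb"));s=pickle.load(open("scene0.pkl","rb"))
cv2.imwrite("pics/potc.png",np.hstack([cv2.resize(x[0]["color"][x[1]:x[1]+110,x[2]:x[2]+95],None,fx=4,fy=4,interpolation=cv2.INTER_CUBIC) for x in((a,110,75),(s,295,310))]))
res=[]
for d,n,uv in((a,"top",(110,170)),(s,"scene",(340,325))):
    hsv=cv2.cvtColor(d["color"],cv2.COLOR_BGR2HSV);print(n,hsv[uv[1],uv[0]])
    m=((hsv[...,0]>78)&(hsv[...,0]<102)&(hsv[...,1]>35)&(hsv[...,2]>80)).astype(np.uint8)*255
    k,l=cv2.connectedComponents(m);m=(l==l[uv[1],uv[0]]).astype(np.uint8)*255
    cs,_=cv2.findContours(m,cv2.RETR_EXTERNAL,cv2.CHAIN_APPROX_NONE);k=max(cs,key=cv2.contourArea)
    e=cv2.fitEllipse(cv2.convexHull(k));print(e,cv2.contourArea(k));res.append(ray(d,*e[0]))
(e1,d1),(e2,d2)=res;t=np.linalg.lstsq(np.c_[d1,-d2],e2-e1,rcond=None)[0];p=(e1+d1*t[0]+e2+d2*t[1])/2;print(e1+d1*t[0],e2+d2*t[1])
print("rel",tob(p[:2]*1000,1.7)-tob((625.3,16.8),1.7))
```

```text
tip [0.6301 0.0186 0.083 ] rel board [2.6 0.6]
top [ 90  47 148]
((120.5267562866211, 157.21807861328125), (49.84145736694336, 51.58338165283203), 57.135528564453125) 1962.0
scene [ 88  52 187]
((356.5803527832031, 327.6555480957031), (49.08106994628906, 64.76758575439453), 103.32756805419922) 2428.0
[0.61431475 0.4270267  0.10083315] [0.61426597 0.42707608 0.10084151]
rel [  1.16582389 410.39743545]
```

View pics/potc.png

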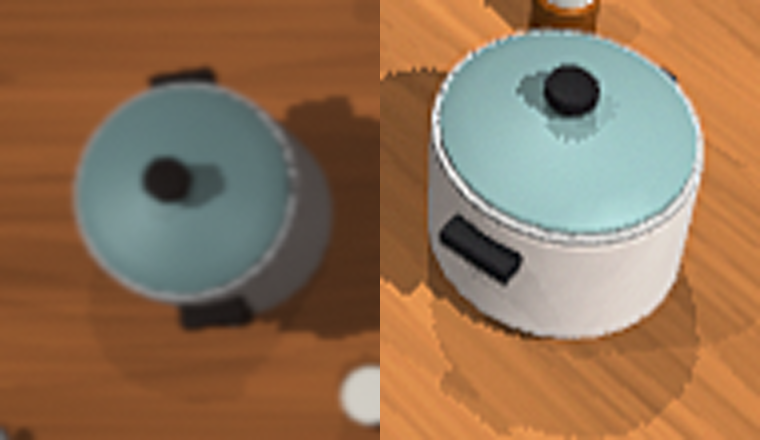

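View pics/w19c.png

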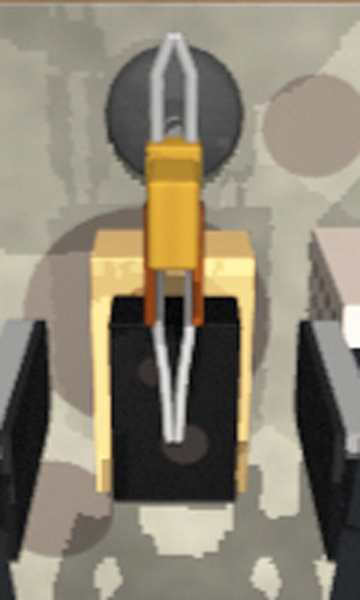

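Run:
```python
from h import *
combo([.43,-.08,.215],-20,8)
```

```text
-0.001 -0.025 0.025 0.047; -0.001 -0.024 0.026 0.047; -0.001 -0.023 0.027 0.047; -0.001 -0.021 0.028 0.047; -0.001 -0.02 0.029 0.047; -0.001 -0.019 0.03 0.047; -0.001 -0.017 0.031 0.047; -0.001 -0.016 0.032 0.047
[0.6255 0.1269 0.2083] az 1.7 [ 16.7  47.3 -57.4  89.1  41.8  67.4 -47.3]
```

Request:
{"op": "send_rows", "data": {"rows": "-0.002 -0.025 0.025 0.047; -0.002 -0.024 0.026 0.047; -0.001 -0.023 0.027 0.047; -0.001 -0.021 0.028 0.047; -0.001 -0.02 0.029 0.047; -0.001 -0.019 0.03 0.047; -0.001 -0.017 0.031 0.047; -0.001 -0.012 0.025 0.047; 0 0 0 0; 0 0 0 0", "gripper": 1}}

```text
time_s: 45.2
eef_pos: [0.4199, -0.0791, 0.2113]
eef_rot: [[-0.023, 0.935, -0.355], [0.004, -0.355, -0.935], [-1.0, -0.023, 0.004]]
ft_force: [0.4, -0.0, 0.4]
gripper_width: 0.0858
```

Run:
```python
from h import *
import pickle
plan([.40,-.143,.1],-20)
print(env.get_state()["q"].round(1))
c=wcam();cv2.imwrite("pics/w20.png",c["color"]);pickle.dump(c,open("w20.pkl","wb"))
```

```text
t=45.20 pos [ 0.4199 -0.0791  0.2113] az -20.78 w 0.0858 F [ 0.4 -0.   0.4] xaxis [-0.0227  0.0039 -0.9997]
 spin -0.0136 rad; then tool shift (target axes) tx 0.1113 ty 0.0032 tz 0.0668 in current axes [0.1114 0.0066 0.0663]
[ 48.7  30.9 -60.2 119.9  34.7  50.6 -52.7]
```

View pics/w20.png

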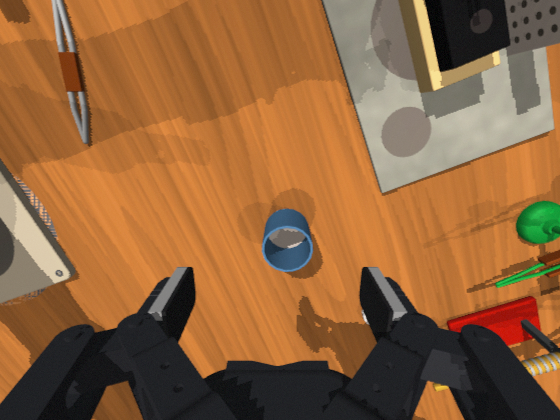

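Blue cup seen with its rim about (287,247). Fit the rim ellipse.

Run:
```python
from h import *
import pickle
c=pickle.load(open("w20.pkl","rb"));hsv=cv2.cvtColor(c["color"],cv2.COLOR_BGR2HSV)
m=((hsv[...,0]>98)&(hsv[...,0]<122)&(hsv[...,1]>90)&(hsv[...,2]>140)).astype(np.uint8)*255
n,l,st,_=cv2.connectedComponentsWithStats(m);
sub=m[195:285,250:325];cv2.imwrite("pics/w20c.png",np.hstack([cv2.resize(c["color"][195:285,250:325],None,fx=5,fy=5),cv2.cvtColor(cv2.resize(sub,None,fx=5,fy=5),cv2.COLOR_GRAY2BGR)]))
ys,xs=np.nonzero(m[195:285,250:325]);
w=np.array([onz(c,x+250,y+195,.06)[:2]*1000 for x,y in zip(xs,ys)],np.float32)
print(cv2.minEnclosingCircle(w),len(w))
```

```text
((407.39898681640625, -131.48931884765625), 37.80234909057617) 285
```

View pics/w20c.png

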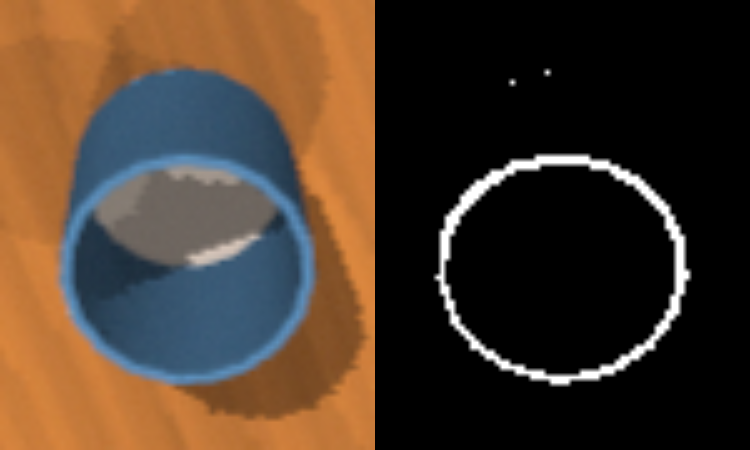

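Run:
```python
from h import *
import pickle
c=pickle.load(open("w20.pkl","rb"));hsv=cv2.cvtColor(c["color"],cv2.COLOR_BGR2HSV)
m=((hsv[...,0]>98)&(hsv[...,0]<122)&(hsv[...,1]>90)&(hsv[...,2]>140)).astype(np.uint8)*255
ys,xs=np.nonzero(m[222:285,250:325]);
w=np.array([onz(c,x+250,y+222,.06)[:2]*1000 for x,y in zip(xs,ys)],np.float32)
(x,y),r=cv2.minEnclosingCircle(w);print(x,y,r)
plan([x/1000,y/1000,.09],-20)
```

```text
404.7680358886719 -140.5262908935547 28.420940399169922
t=45.25 pos [ 0.4197 -0.0791  0.2111] az -20.76 w 0.0858 F [-1.  -0.7 -0.3] xaxis [-0.0235  0.0036 -0.9997]
 spin -0.0133 rad; then tool shift (target axes) tx 0.1211 ty 0.0070 tz 0.0628 in current axes [0.1212 0.0106 0.0621]
```

Request:
{"op": "send_rows", "data": {"rows": "0.02 0.004 0.022 -0.005; 0.03 0.004 0.022 -0.005; 0.03 0.002 0.016 -0.003; 0.02 0 0 0; 0 0 0 0"}}

```text
time_s: 45.75
eef_pos: [0.4124, -0.1351, 0.108]
eef_rot: [[-0.016, 0.943, -0.332], [0.008, -0.332, -0.943], [-1.0, -0.018, -0.002]]
ft_force: [0.2, 0.5, -0.2]
gripper_width: 0.0853
```

Run:
```python
from h import *
plan([.4048,-.1405,.03],-20)
print(env.get_state()["q"].round(1))
```

```text
t=45.75 pos [ 0.4124 -0.1351  0.108 ] az -19.42 w 0.0853 F [ 0.2  0.5 -0.2] xaxis [-0.0164  0.0076 -0.9998]
 spin 0.0102 rad; then tool shift (target axes) tx 0.0780 ty -0.0053 tz 0.0077 in current axes [ 0.078  -0.0039  0.0078]
[ 47.5  40.  -49.4 125.1  50.1  39.  -57.1]
```

Request:
{"op": "send_rows", "data": {"rows": "0.015 -0.002 0.004 0.003; 0.02 -0.002 0.004 0.003; 0.02 0 0 0; 0.012 0 0 0; 0 0 0 0"}}

```text
time_s: 46.25
eef_pos: [0.4127, -0.1357, 0.0416]
eef_rot: [[-0.008, 0.944, -0.33], [0.01, -0.329, -0.944], [-1.0, -0.011, -0.007]]
ft_force: [-0.4, 0.7, 0.4]
gripper_width: 0.0851
```

Run:
```python
from h import *
plan([.4048,-.1405,.03],-20)
print(env.get_state()["q"].round(1))
```

```text
t=46.25 pos [ 0.4127 -0.1357  0.0416] az -19.24 w 0.0851 F [-0.4  0.7  0.4] xaxis [-0.0078  0.0097 -0.9999]
 spin 0.0133 rad; then tool shift (target axes) tx 0.0116 ty -0.0058 tz 0.0072 in current axes [ 0.0116 -0.0057  0.0072]
[ 41.7  45.7 -40.3 127.5  63.   30.8 -67.8]
```

Request:
{"op": "send_rows", "data": {"rows": "0.006 -0.004 0.005 0.007; 0.005 -0.003 0.004 0.004; 0 0 0 0; 0 0 0 0"}}

```text
time_s: 46.65
eef_pos: [0.4076, -0.1399, 0.0332]
eef_rot: [[-0.001, 0.942, -0.336], [0.01, -0.336, -0.942], [-1.0, -0.004, -0.009]]
ft_force: [-0.4, 0.3, 0.3]
gripper_width: 0.0857
```

Run:
```python
from h import *
import pickle
plan([.4048,-.1405,.03],-20)
print(env.get_state()["q"].round(1))
c=wcam();cv2.imwrite("pics/w21.png",c["color"]);pickle.dump(c,open("w21.pkl","wb"))
```

```text
t=46.65 pos [ 0.4076 -0.1399  0.0332] az -19.63 w 0.0857 F [-0.4  0.3  0.3] xaxis [-8.0e-04  9.7e-03 -1.0e+00]
 spin 0.0064 rad; then tool shift (target axes) tx 0.0032 ty -0.0024 tz 0.0016 in current axes [ 0.0032 -0.0024  0.0016]
[ 41.3  46.1 -38.5 128.5  66.1  28.8 -70.4]
```

View pics/w21.png

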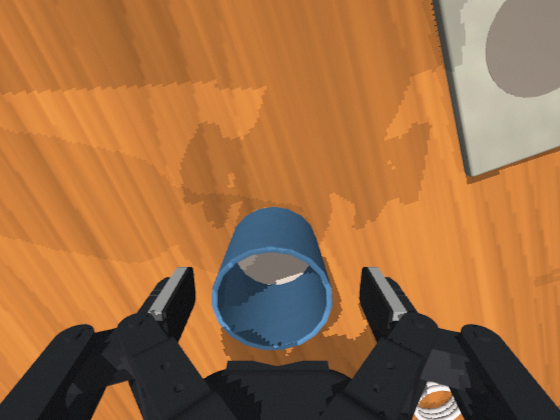

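Request:
{"op": "send_rows", "data": {"rows": "0.003 -0.002 0.001 0; 0 0 0 0; 0 0 0 0; 0 0 0 0; 0 0 0 0; 0 0 0 0", "gripper": -1}}

```text
time_s: 47.3
eef_pos: [0.406, -0.1402, 0.0314]
eef_rot: [[0.001, 0.942, -0.336], [0.008, -0.336, -0.942], [-1.0, -0.002, -0.008]]
ft_force: [-1.3, -0.1, -0.5]
gripper_width: 0.0571
```

Run:
```python
from h import *
plan([.4048,-.1405,.03],-20)
```

```text
t=47.30 pos [ 0.406  -0.1402  0.0314] az -19.65 w 0.0571 F [-1.3 -0.1 -0.5] xaxis [ 0.0013  0.0085 -1.    ]
 spin 0.0062 rad; then tool shift (target axes) tx 0.0014 ty -0.0010 tz 0.0007 in current axes [ 0.0014 -0.001   0.0007]
```

Request:
{"op": "send_rows", "data": {"rows": "-0.015 0 0 0; -0.045 0 0 0; -0.045 0 0 0; -0.045 0 0 0; -0.035 0 0 0"}}

```text
time_s: 47.8
eef_pos: [0.4025, -0.1402, 0.2178]
eef_rot: [[-0.012, 0.943, -0.333], [0.015, -0.332, -0.943], [-1.0, -0.017, -0.01]]
ft_force: [1.4, -0.5, -2.0]
gripper_width: 0.0567
```

Run:
```python
from h import *
combo([.6208,.2605,.215],-20,10)
print(env.get_state()["ft_force"])
```

```text
0.001 0.007 -0.045 0.001; 0.001 0.007 -0.045 0.001; 0.001 0.007 -0.045 0.001; 0.001 0.007 -0.045 0.001; 0.001 0.007 -0.045 0.001; 0.001 0.007 -0.045 0.001; 0.001 0.007 -0.045 0.001; 0.001 0.007 -0.045 0.001; 0.001 0.007 -0.045 0.001; 0.001 0.007 -0.045 0.001
[ 0.4025 -0.1402  0.2178] az -19.4 [ 58.6  30.3 -61.3 119.8  33.7  50.6 -41.8]
[ 1.37545933 -0.50219778 -1.96509282]
```

Request:
{"op": "send_rows", "data": {"rows": "0 0.007 -0.045 0.001; 0 0.007 -0.045 0.001; 0 0.007 -0.045 0.001; 0 0.007 -0.045 0.001; 0 0.007 -0.045 0.001; 0 0.007 -0.045 0.001; 0 0.007 -0.045 0.001; 0 0.006 -0.035 0; 0 0 0 0"}}

```text
time_s: 48.7
eef_pos: [0.5826, 0.1686, 0.22]
eef_rot: [[-0.011, 0.931, -0.364], [0.01, -0.364, -0.931], [-1.0, -0.014, -0.006]]
ft_force: [0.2, 0.2, -1.5]
gripper_width: 0.0568
```

Run:
```python
from h import *
plan([.6208,.2605,.12],-20)
print(env.get_state()["q"].round(1))
```

```text
t=48.70 pos [0.5826 0.1686 0.22  ] az -21.34 w 0.0568 F [ 0.2  0.2 -1.5] xaxis [-0.0106  0.0102 -0.9999]
 spin -0.0235 rad; then tool shift (target axes) tx 0.1000 ty 0.0045 tz -0.0995 in current axes [ 0.1005  0.0035 -0.099 ]
[ 11.7  42.  -52.4  93.6  35.5  62.9 -71.7]
```

Request:
{"op": "send_rows", "data": {"rows": "0 0.001 -0.034 -0.008; 0 0.001 -0.034 -0.008; 0 0.001 -0.03 -0.007; 0.03 0 0 0; 0.035 0 0 0; 0.025 0 0 0; 0 0 0 0"}}

```text
time_s: 49.4
eef_pos: [0.6175, 0.2581, 0.123]
eef_rot: [[-0.018, 0.94, -0.342], [0.003, -0.342, -0.94], [-1.0, -0.018, 0.003]]
ft_force: [-1.1, -0.6, -1.5]
gripper_width: 0.0563
```

Run:
```python
from h import *
import pickle
plan([.6208,.2605,.05],-20)
print(env.get_state()["q"].round(1))
c=cam("scene");cv2.imwrite("pics/s22.png",c["color"])
```

```text
t=49.40 pos [0.6175 0.2581 0.123 ] az -19.97 w 0.0563 F [-1.1 -0.6 -1.5] xaxis [-0.0176  0.0029 -0.9998]
 spin 0.0005 rad; then tool shift (target axes) tx 0.0730 ty 0.0023 tz -0.0034 in current axes [ 0.0729  0.0035 -0.0037]
[  0.   52.5 -47.2  87.2  41.4  59.8 -77.7]
```

View pics/s22.png

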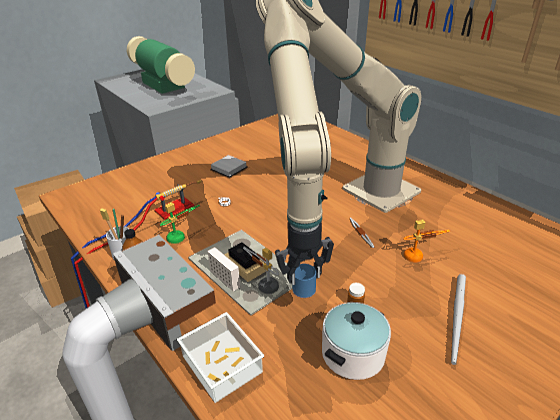

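Request:
{"op": "send_rows", "data": {"rows": "0.025 0.002 -0.002 0; 0.025 0.002 -0.002 0; 0.015 0 0 0; 0 0 0 0"}}

```text
time_s: 49.85
eef_pos: [0.6264, 0.2615, 0.0647]
eef_rot: [[-0.008, 0.939, -0.345], [0.008, -0.345, -0.939], [-1.0, -0.01, -0.005]]
ft_force: [-1.0, -0.6, -2.1]
gripper_width: 0.0563
```

Run:
```python
from h import *
cam("top")
plan([.6208,.2605,.032],-20)
```

```text
t=49.90 pos [0.6271 0.2621 0.066 ] az -20.18 w 0.0566 F [ 0.1 -0.5 -0.8] xaxis [-0.0059  0.0095 -0.9999]
 spin -0.0031 rad; then tool shift (target axes) tx 0.0340 ty -0.0054 tz 0.0037 in current axes [ 0.034  -0.0051  0.004 ]
```

Request:
{"op": "send_rows", "data": {"rows": "0.014 -0.003 0.002 0; 0.01 -0.003 0.002 0; 0 0 0 0"}}

```text
time_s: 50.2
eef_pos: [0.6211, 0.2614, 0.044]
eef_rot: [[-0.001, 0.938, -0.346], [0.012, -0.346, -0.938], [-1.0, -0.005, -0.011]]
ft_force: [0.1, 0.2, -1.8]
gripper_width: 0.0562
```

Run:
```python
from h import *
cam("top")
plan([.6208,.2605,.032],-20)
```

```text
t=50.25 pos [0.6216 0.2616 0.0445] az -20.23 w 0.0566 F [-0.3  0.2 -2.2] xaxis [-6.000e-04  1.220e-02 -9.999e-01]
 spin -0.0040 rad; then tool shift (target axes) tx 0.0125 ty -0.0004 tz 0.0013 in current axes [ 0.0125 -0.0003  0.0015]
```

Request:
{"op": "send_rows", "data": {"rows": "0.006 0 0.001 0; 0.004 0 0 0; 0 0 0 0"}}

```text
time_s: 50.55
eef_pos: [0.6219, 0.2612, 0.0347]
eef_rot: [[0.001, 0.938, -0.346], [0.013, -0.346, -0.938], [-1.0, -0.004, -0.013]]
ft_force: [0.6, 1.1, -0.9]
gripper_width: 0.0562
```

Request:
{"op": "send_rows", "data": {"rows": "0.002 0 0 0; 0.001 0 0 0"}}

```text
time_s: 50.75
eef_pos: [0.6221, 0.2614, 0.0317]
eef_rot: [[0.001, 0.938, -0.346], [0.013, -0.346, -0.938], [-1.0, -0.003, -0.013]]
ft_force: [-1.3, 0.1, -1.5]
gripper_width: 0.0564
```

Request:
{"op": "send_rows", "data": {"rows": "0.001 0 0 0; 0.001 0 0 0"}}

```text
time_s: 50.95
eef_pos: [0.6222, 0.2617, 0.0315]
eef_rot: [[0.002, 0.938, -0.346], [0.013, -0.346, -0.938], [-1.0, -0.003, -0.013]]
ft_force: [-3.1, -1.9, 7.7]
gripper_width: 0.0566
```

Request:
{"op": "send_rows", "data": {"rows": "0.001 0 0 0; 0.001 0 0 0"}}

```text
time_s: 51.15
eef_pos: [0.6222, 0.2617, 0.0314]
eef_rot: [[0.002, 0.938, -0.346], [0.012, -0.346, -0.938], [-1.0, -0.002, -0.012]]
ft_force: [-1.6, -0.9, 4.9]
gripper_width: 0.0566
```

Request:
{"op": "send_rows", "data": {"rows": "0 0 0 0; 0 0 0 0; 0 0 0 0; 0 0 0 0", "gripper": 1}}

```text
time_s: 51.55
eef_pos: [0.6229, 0.2623, 0.0321]
eef_rot: [[0.004, 0.938, -0.346], [0.013, -0.346, -0.938], [-1.0, -0.001, -0.014]]
ft_force: [-0.4, -0.0, -0.5]
gripper_width: 0.0854
```

Request:
{"op": "send_rows", "data": {"rows": "-0.02 0 0 0; -0.04 0 0 0; -0.045 0 0 0; -0.045 0 0 0; -0.04 0 0 0; 0 0 0 0"}}

```text
time_s: 52.15
eef_pos: [0.6211, 0.2612, 0.2346]
eef_rot: [[0.004, 0.939, -0.344], [0.016, -0.344, -0.939], [-1.0, -0.002, -0.016]]
ft_force: [0.4, 0.8, -0.1]
gripper_width: 0.085
```

Run:
```python
from h import *
import pickle
combo([.42,.3,.3],-20,5)
c=wcam();cv2.imwrite("pics/w23.png",c["color"]);pickle.dump(c,open("w23.pkl","wb"))
```

```text
-0.013 -0.04 0.006 -0; -0.013 -0.04 0.006 -0; -0.013 -0.04 0.006 -0; -0.013 -0.04 0.006 -0; -0.013 -0.04 0.006 -0
[0.6211 0.2612 0.2346] az -20.1 [  1.6  45.7 -51.3  82.1  36.2  68.8 -73.8]
```

View pics/w23.png

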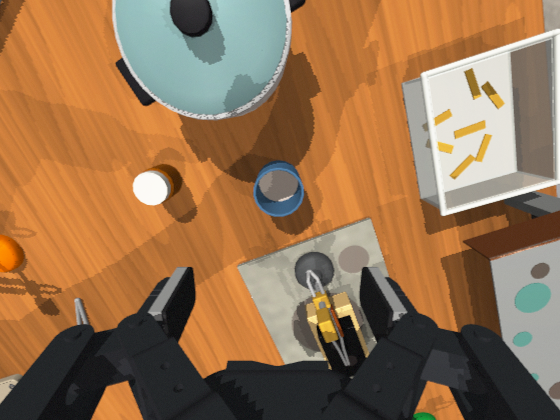

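Run:
```python
from h import *
combo([.61,.22,.38],1.7,4)
```

```text
-0.037 0.001 0.01 -0.095; -0.037 -0 0.01 -0.095; -0.037 -0.001 0.01 -0.095; -0.037 -0.002 0.01 -0.095
[0.6203 0.2602 0.2321] az -20.1 [  1.6  45.8 -51.1  82.3  36.2  68.7 -73.8]
```

Request:
{"op": "send_rows", "data": {"rows": "-0.037 0.001 0.01 -0.095; -0.037 0 0.01 -0.095; -0.037 -0.001 0.01 -0.095; -0.037 -0.002 0.01 -0.095; 0 0 0 0; 0 0 0 0"}}

```text
time_s: 52.8
eef_pos: [0.6066, 0.2161, 0.3824]
eef_rot: [[-0.007, 0.999, 0.048], [0.008, 0.048, -0.999], [-1.0, -0.006, -0.008]]
ft_force: [0.4, 0.0, -0.4]
gripper_width: 0.0853
```

Run:
```python
from h import *
import pickle
combo([.45,-.4,.4],1.7,10)
c=wcam();cv2.imwrite("pics/w24.png",c["color"]);pickle.dump(c,open("w24.pkl","wb"))
```

```text
-0.002 -0.019 0.061 0.002; -0.002 -0.019 0.061 0.002; -0.002 -0.018 0.061 0.002; -0.002 -0.018 0.061 0.002; -0.002 -0.018 0.061 0.002; -0.002 -0.018 0.061 0.002; -0.002 -0.018 0.061 0.002; -0.002 -0.018 0.061 0.002; -0.002 -0.018 0.061 0.002; -0.002 -0.018 0.061 0.002
[0.6066 0.2161 0.3824] az 2.8 [  8.5  39.2 -61.   73.5  33.   85.6 -45.9]
```

View pics/w24.png

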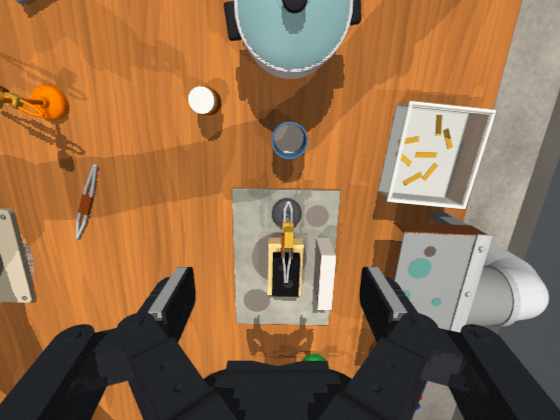

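Request:
{"op": "send_rows", "data": {"rows": "0 -0.014 0.047 0.002; 0 -0.014 0.047 0.002; 0 -0.014 0.047 0.002; 0 -0.014 0.047 0.002; 0 -0.014 0.047 0.002; 0 -0.014 0.047 0.002; 0 -0.014 0.047 0.002; 0 -0.014 0.047 0.002; 0 -0.014 0.047 0.002; 0 -0.014 0.047 0.002"}}

```text
time_s: 53.85
eef_pos: [0.4794, -0.2594, 0.3636]
eef_rot: [[-0.031, 0.998, 0.046], [0.015, 0.046, -0.999], [-0.999, -0.03, -0.016]]
ft_force: [1.4, -0.5, 0.4]
gripper_width: 0.0851
```

Request:
{"op": "send_rows", "data": {"rows": "0 -0.014 0.045 0; 0 -0.014 0.045 0; 0 -0.01 0.04 0; 0 0 0 0; 0 0 0 0"}}

```text
time_s: 54.35
eef_pos: [0.4383, -0.4037, 0.3527]
eef_rot: [[-0.043, 0.999, 0.031], [0.022, 0.032, -0.999], [-0.999, -0.043, -0.023]]
ft_force: [0.9, 1.8, -0.4]
gripper_width: 0.0855
```

Run:
```python
from h import *
import pickle
print(env.get_state()["q"].round(1))
c=cam("top");cv2.imwrite("pics/top25.png",c["color"]);pickle.dump(c,open("top25.pkl","wb"))
cv2.imwrite("pics/top25c.png",cv2.resize(c["color"][105:225,75:345],None,fx=2.9,fy=2.9,interpolation=cv2.INTER_CUBIC))
c=cam("scene");cv2.imwrite("pics/s25.png",c["color"]);pickle.dump(c,open("s25.pkl","wb"))
cv2.imwrite("pics/s25c.png",cv2.resize(c["color"][210:370,180:400],None,fx=3.5,fy=3.5,interpolation=cv2.INTER_CUBIC))
```

```text
[ 74.2  38.7 -64.8  82.3  34.2  83.5  10.8]
```

View pics/top25c.png

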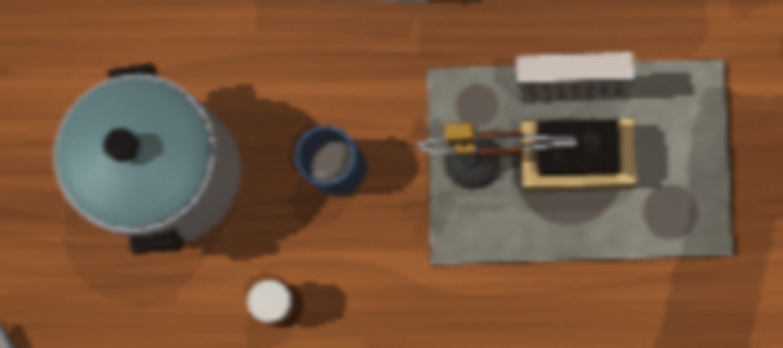

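View pics/s25c.png

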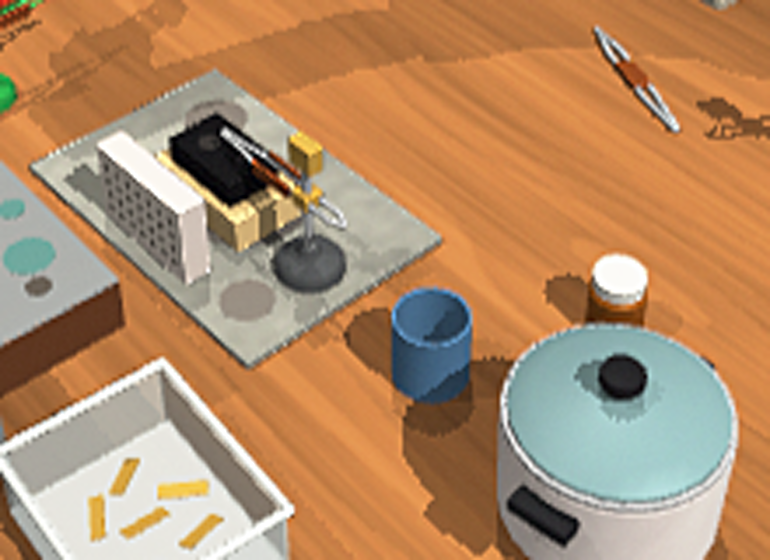

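Everything stands as asked; now numbers from the top and wrist views, relative to the board.

Run:
```python
from h import *
import pickle
A=1.7
c=pickle.load(open("top25.pkl","rb"));B=tob((625.3,16.8),A)
hsv=cv2.cvtColor(c["color"],cv2.COLOR_BGR2HSV)
def rep(n,p,extra=""):print(n,(tob(np.array(p)[:2],A)-B).round(1),extra)
r,k,w=seg(c,(75+575/2.9,105+68/2.9),.083,tol=lambda h:(h[...,2]>140)&(h[...,1]<70)&(h[...,0]<60));f=rectfit(w);rep("tile top",f[0],(np.round(r[1],1),round(f[1]-A,2)))
r,k,w=seg(c,(75+535/2.9,105+181/2.9),.040,tol=lambda h:(h[...,2]>115)&(h[...,1]<150)&(h[...,1]>85)&(h[...,0]>14));print(k.min(0),k.max(0));f=rectfit(w);rep("brick",r[0],(np.round(r[1],1),round(f[1]-A,2)))
r,k,w=seg(c,(75+600/2.9,105+160/2.9),.065,tol=lambda h:(h[...,2]<45));rep("char",r[0],(np.round(r[1],1),round(r[2],1)))
F=lambda x,y:(75+x/2.9-.33,105+y/2.9-.33)
rep("tip",onz(c,*F(575,142),.083)*1000);rep("tail",onz(c,*F(421,147),.083)*1000);rep("foot",onz(c,*F(473,163),.016)*1000);rep("knob",onz(c,*F(459,132),.137)*1000)
rep("cup rim",onz(c,*F(325.5,154.5),.06)*1000)
c=pickle.load(open("w24.pkl","rb"));hsv=cv2.cvtColor(c["color"],cv2.COLOR_BGR2HSV);B=tob((627.5,17.9),A)
r,k,w=seg(c,(325,270),.083,tol=lambda h:(h[...,2]>200)&(h[...,1]<45));f=rectfit(w);rep("w tile",f[0],(np.round(r[1],1),round(f[1]-A,2)))
m=((hsv[...,0]>98)&(hsv[...,0]<122)&(hsv[...,1]>90)&(hsv[...,2]>125)).astype(np.uint8)
ys,xs=np.nonzero(m[118:165,268:312]);w=np.array([onz(c,x+268,y+118,.06)[:2]*1000 for x,y in zip(xs,ys)],np.float32);q=cv2.minEnclosingCircle(w);rep("w cup",q[0],q[1])
cv2.imwrite("pics/w24c.png",cv2.resize(c["color"][180:335,225:345],None,fx=3.8,fy=3.8,interpolation=cv2.INTER_CUBIC))
```

```text
tile top [73.9  1.3] (array([ 26.2, 111.9]), np.float64(90.22))
[254.625 145.625] [293.875 169.375]
brick [0.9 0.5] (array([ 65.6, 110.8]), np.float64(89.88))
char [0.8 0.3] (array([74.1, 49.9]), 89.8)
tip [1.8 3.1] 
tail [  1.8 147.5] 
foot [ -0.3 105.2] 
knob [  1.5 106.1] 
cup rim [  2.9 242.1] 
w tile [72.9 21.6] (array([ 26.3, 113.8]), np.float64(90.15))
w cup [  1.4 243. ] 28.482757568359375
```

View pics/w24c.png

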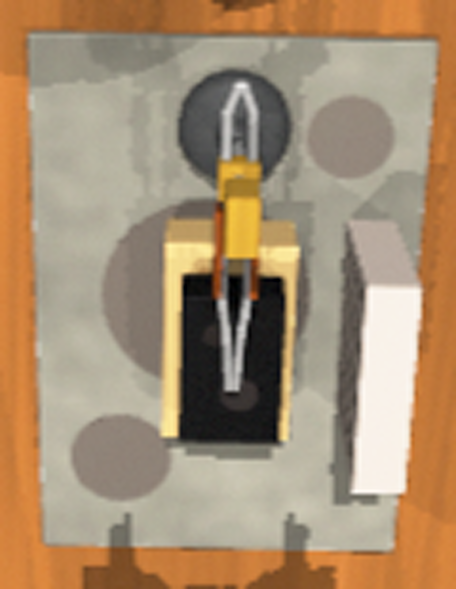

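Run:
```python
from h import *
print(env.get_state()["time_s"],env.close_job())
```

```text
the job is handed in; nothing more can be done
54.45 None
```

The hearth is laid out in the order you gave and handed in at 54.5 s. The last pictures show everything standing as asked, with the arm clear of it all.

My last checks, as offsets from the board's centre (first number behind it, second to the left):

| Item | Measured | Notes |
|---|---|---|
| Brick | about +1, +1 mm | square to within 0.3° |
| Charcoal | within about 1 mm of the brick's centre | square |
| Tile | 72–74 mm behind | square to 0.2° |
| Gap behind the brick | 26–28 mm | about 26 mm from the arm's own position and the wrist camera, 28 mm from the top camera |
| Third hand | axis about 106 mm to the left | tweezer tips 1–3 mm from the charcoal's middle |
| Cup | +1.4 to +2.9 mm, 242–243 mm | aimed at 242.7 mm, the midpoint between the board's edge and the pot |

- **Camera disagreement:** the top and wrist cameras differ from each other by about 2 mm.
- **Flux jar:** I never went near it and it looks unmoved in the pictures, but I did not measure it again.
- **Tool tilt:** the tool picked up a tilt of up to 5° early on. I levelled it by pressing the open fingertips on the table before gripping the charcoal.
- **Force reading:** that fingertip touch read 67 N at the wrist for a moment. This is under the 120 N wrist limit; only the fingertips were touching, not the gripper's body.
- **Brick:** I pressed it flat on the board at about 32 N before letting go.

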